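# Sieve the nuts out of a mixed tray of bushings

## Task

Take the sieve by its grip from the board under the lamp bar and carry it smoothly and level, nothing spilt, to over the grey bin. Hold it just above the bin and shake it level from side to side until all four nuts have dropped through into the bin while the three bushings stay in the sieve. Then set the sieve gently back in the middle of its board, squarely as it stood, let go, and leave the other things on the bench alone.

Things in the scene. Friction and masses are not known exactly. Their poses are not given: they have to be found in the camera images.
- sieve: Loose sheet-steel sieve tray, 178 mm (x) by 180 mm (y), walls 40 mm high and 4 mm thick, 0.35 kg. Origin at the centre of its underside, z up. Starts on the station's board, x axis along the station's within 0.05 rad. Two sloping 8 mm wire struts in its x-z plane, from the walls at x = +-87 mm (36 mm high), carry a grip above its centre.
- sieve_floor (a point): Centre of the top of the sieve's floor, 4 mm above its underside; axes as the sieve's. A solid strip 32 mm wide runs along x in the middle; on each side of it are two open slots 32 mm wide (|y| 16 to 48 and 54 to 86 mm) along x, with a 6 mm bar between. Shaking along y moves the nuts off the strip into the slots.
- sieve_grip (a point): Centre of the sieve's black grip, 115 mm above the sieve's underside, 140 mm above the table at the start: a block 50 mm long (sieve x), 20 mm wide (sieve y, the way to pinch it), 26 mm tall. The loaded sieve's centre of mass is nearly below it. Axes as the sieve's. A firm pinch (40 N or more) keeps the sieve level.
- station: Fixed plywood board 220 mm (x) by 210 mm (y), 25 mm thick, without a lip; origin at the centre of its underside, x away from the robot side, z up. At its far edge two blue posts (25 mm square, x = 115 to 140 mm, y = +-90 mm, 265 mm high) with 20 mm arms running forward at z = 242 to 262 mm carry a lamp bar above the board. The -x side is open.
- lamp (a point): Middle of the lamp bar's lower front edge, at station x 0, z 234 mm; axes as the station's. The bar is 240 mm long in y, 30 mm deep (station x 0 to 30 mm), 28 mm tall, 81 mm above the top of the grip. A gripper pointing straight down meets it: reach in from -x, leaning back by 30 to 45 degrees, and draw the sieve out about 120 mm towards -x, a little raised, before lifting.
- rest (a point): Centre of the top of the station's board, 25 mm above the table: where the sieve's underside centre belongs. Axes as the station's.
- bin: Fixed open grey plastic bin, 230 mm (x) by 280 mm (y) by 70 mm high, walls 4 mm; origin at the centre of its underside, z up. Stands left or right of the middle, the station on the other side.
- nut0: plain oiled steel hex nut, 22 mm across flats, 18 mm tall, 30 g; origin at the centre of its underside, z along its bore. Starts flat on the sieve's solid strip. Friction about 0.2: it stays put when carried smoothly (under 1.5 m/s2) and slides when the sieve is reversed briskly (over 3 m/s2) or tilted over 10 degrees. All four nuts are alike
- nut1: plain oiled steel hex nut, 22 mm across flats, 18 mm tall, 30 g; origin at the centre of its underside, z along its bore. Starts flat on the sieve's solid strip. Friction about 0.2: it stays put when carried smoothly (under 1.5 m/s2) and slides when the sieve is reversed briskly (over 3 m/s2) or tilted over 10 degrees. All four nuts are alike
- nut2: plain oiled steel hex nut, 22 mm across flats, 18 mm tall, 30 g; origin at the centre of its underside, z along its bore. Starts flat on the sieve's solid strip. Friction about 0.2: it stays put when carried smoothly (under 1.5 m/s2) and slides when the sieve is reversed briskly (over 3 m/s2) or tilted over 10 degrees. All four nuts are alike
- nut3: plain oiled steel hex nut, 22 mm across flats, 18 mm tall, 30 g; origin at the centre of its underside, z along its bore. Starts flat on the sieve's solid strip. Friction about 0.2: it stays put when carried smoothly (under 1.5 m/s2) and slides when the sieve is reversed briskly (over 3 m/s2) or tilted over 10 degrees. All four nuts are alike
- bush0: black rubber suspension bushing, a cylinder 60 mm in diameter and 46 mm tall with a steel sleeve end on top, 80 g; origin at the centre of its underside. Too large for the slots. The three bushings are alike
- bush1: black rubber suspension bushing, a cylinder 60 mm in diameter and 46 mm tall with a steel sleeve end on top, 80 g; origin at the centre of its underside. Too large for the slots. The three bushings are alike
- bush2: black rubber suspension bushing, a cylinder 60 mm in diameter and 46 mm tall with a steel sleeve end on top, 80 g; origin at the centre of its underside. Too large for the slots. The three bushings are alike
- filter: black filter canister 70 mm in diameter, 83 mm tall, standing between station and bin; origin at the centre of its underside; a bystander, loose
- carton: small cardboard carton 90 x 60 x 60 mm, between station and bin farther back; origin at the centre of its underside; a bystander, loose
- tape: cardboard-coloured tape roll, 100 mm in diameter, 48 mm tall, lying flat near the robot; origin at the centre of its underside; a bystander, loose

How it is judged:
On the way, in this order (a step that is already met when the one before it is completed fails the run):
1. the sieve is held above the bin with all four nuts and all three bushings still in it (horizontal distance between sieve and bin below 0.09 m and height (world z) of sieve above 0.07 m and contact force between the fingers and sieve above 1 N and x of nut0 in the frame of sieve between -0.089 and 0.089 m and y of nut0 in the frame of sieve between -0.09 and 0.09 m and z of nut0 in the frame of sieve between -0.002 and 0.06 m and x of nut1 in the frame of sieve between -0.089 and 0.089 m and y of nut1 in the frame of sieve between -0.09 and 0.09 m and z of nut1 in the frame of sieve between -0.002 and 0.06 m and x of nut2 in the frame of sieve between -0.089 and 0.089 m and y of nut2 in the frame of sieve between -0.09 and 0.09 m and z of nut2 in the frame of sieve between -0.002 and 0.06 m and x of nut3 in the frame of sieve between -0.089 and 0.089 m and y of nut3 in the frame of sieve between -0.09 and 0.09 m and z of nut3 in the frame of sieve between -0.002 and 0.06 m and x of bush0 in the frame of sieve between -0.089 and 0.089 m and y of bush0 in the frame of sieve between -0.09 and 0.09 m and z of bush0 in the frame of sieve between -0.002 and 0.06 m and x of bush1 in the frame of sieve between -0.089 and 0.089 m and y of bush1 in the frame of sieve between -0.09 and 0.09 m and z of bush1 in the frame of sieve between -0.002 and 0.06 m and x of bush2 in the frame of sieve between -0.089 and 0.089 m and y of bush2 in the frame of sieve between -0.09 and 0.09 m and z of bush2 in the frame of sieve between -0.002 and 0.06 m), for 0.1 s.
2. all four nuts are in the bin while the sieve, with all three bushings in it, is still held above the bin (horizontal distance between sieve and bin below 0.09 m and height (world z) of sieve above 0.07 m and contact force between the fingers and sieve above 1 N and x of nut0 in the frame of bin between -0.115 and 0.115 m and y of nut0 in the frame of bin between -0.14 and 0.14 m and z of nut0 in the frame of bin between 0 and 0.06 m and x of nut1 in the frame of bin between -0.115 and 0.115 m and y of nut1 in the frame of bin between -0.14 and 0.14 m and z of nut1 in the frame of bin between 0 and 0.06 m and x of nut2 in the frame of bin between -0.115 and 0.115 m and y of nut2 in the frame of bin between -0.14 and 0.14 m and z of nut2 in the frame of bin between 0 and 0.06 m and x of nut3 in the frame of bin between -0.115 and 0.115 m and y of nut3 in the frame of bin between -0.14 and 0.14 m and z of nut3 in the frame of bin between 0 and 0.06 m and x of bush0 in the frame of sieve between -0.089 and 0.089 m and y of bush0 in the frame of sieve between -0.09 and 0.09 m and z of bush0 in the frame of sieve between -0.002 and 0.06 m and x of bush1 in the frame of sieve between -0.089 and 0.089 m and y of bush1 in the frame of sieve between -0.09 and 0.09 m and z of bush1 in the frame of sieve between -0.002 and 0.06 m and x of bush2 in the frame of sieve between -0.089 and 0.089 m and y of bush2 in the frame of sieve between -0.09 and 0.09 m and z of bush2 in the frame of sieve between -0.002 and 0.06 m), for 0.1 s.
At the end, for the whole second after the job is handed in: All four nuts lie in the bin, all three bushings are in the sieve, and the sieve stands still and flat on the station's board, its centre within 30 mm of the board's centre and turned less than 0.2 rad from the board (x of nut0 in the frame of bin between -0.115 and 0.115 m and y of nut0 in the frame of bin between -0.14 and 0.14 m and z of nut0 in the frame of bin between 0 and 0.06 m and x of nut1 in the frame of bin between -0.115 and 0.115 m and y of nut1 in the frame of bin between -0.14 and 0.14 m and z of nut1 in the frame of bin between 0 and 0.06 m and x of nut2 in the frame of bin between -0.115 and 0.115 m and y of nut2 in the frame of bin between -0.14 and 0.14 m and z of nut2 in the frame of bin between 0 and 0.06 m and x of nut3 in the frame of bin between -0.115 and 0.115 m and y of nut3 in the frame of bin between -0.14 and 0.14 m and z of nut3 in the frame of bin between 0 and 0.06 m and x of bush0 in the frame of sieve between -0.089 and 0.089 m and y of bush0 in the frame of sieve between -0.09 and 0.09 m and z of bush0 in the frame of sieve between -0.002 and 0.06 m and x of bush1 in the frame of sieve between -0.089 and 0.089 m and y of bush1 in the frame of sieve between -0.09 and 0.09 m and z of bush1 in the frame of sieve between -0.002 and 0.06 m and x of bush2 in the frame of sieve between -0.089 and 0.089 m and y of bush2 in the frame of sieve between -0.09 and 0.09 m and z of bush2 in the frame of sieve between -0.002 and 0.06 m and horizontal distance between sieve and rest below 0.03 m and z of sieve in the frame of rest between -0.006 and 0.006 m and angle between sieve's own z axis and vertical below 0.06 rad and angle between the x axis of sieve and the x axis of station, either way round below 0.2 rad and linear speed of sieve below 0.02 m/s); the robot touches nothing.
It fails at once if the sieve is tilted more than 0.2 rad from level (it is to be shaken, not tipped) (angle between sieve's own z axis and vertical above 0.2 rad).
It fails at once if the sieve is dropped or banged onto its board (over 80 N) (contact force between sieve and station above 80 N).
It fails at once if a bystander (filter, carton or tape roll) is shifted by more than 30 mm (distance of any of filter, carton, tape from where it was at the start of the episode above 0.03 m).
It also fails if it takes over 64 s, if anything falls off the work surface, if the arm or the gripper's body presses on something with over 40 N, if the wrist force passes 120 N, or if a joint passes its speed limit or range.

## Robot

A 6-joint arm with a two-finger parallel gripper is mounted at the origin on the work surface. World frame = base frame: x ahead of the robot, y to its left, z up, the work surface at z = 0. Lengths are in m, angles in rad, forces in N, time in s.
With the tool pointing down it reaches from about 0.25 to 0.775 m from the base axis. Payload 4 kg.
Tool frame: the origin (TCP) lies on the centre line of the jaws, within the pads' length; the fingertips stand 22 mm ahead of it and the grasp point (between the pads) lies 3 mm ahead of it; z points along the fingers, y is the direction in which the jaws open and shut (so a half turn about z gives the same grasp; the last joint's range is limited). The gripper opens to 94 mm and grips with 3 to 60 N. Pads are 16 mm wide; open, the fingers measure 119 mm over their backs; the gripper's body (75 mm by 177 mm) begins 78 mm behind the grasp point.
Start: joints at [-1.349, 0.087, 1.371, -0, 1.684, -0.103], TCP at [0.176, -0.521, 0.228] pointing down, gripper open.
Joint ranges: [-3.1, 3.1], [-0.76, 2.03], [0.27, 2.55], [-1.08, 4.22], [0.17, 2.65], [-2.57, 2.57]. Speed limits (rad/s): [2.79, 2.79, 3.14, 3.14, 3.14, 3.14].

## Interface

Orientations are given as [roll, pitch, yaw] about the fixed x, y, z axes, in that order (R = Rz(yaw) Ry(pitch) Rx(roll)).
In Python, from bench import robot gives the robot as it stands. The module is installed in compiled form; this text tells all that it offers.
- The arm moves only by the shell command python3 -m inch 'ROWS'. ROWS is JSON, a list of rows, each an object with "linear": the shift along the world's x, y, z scaled (see below), a list of three; "twist": the turn about the world's z scaled (see below); "gripper": the opening, from 0 (shut) to 1 (fully open). In form: [{"linear": [x, y, z], "twist": twist, "gripper": gripper}, ...]. A call has 1 to 10 rows; each row is the pose to reach, as a shift and turn from the pose commanded when the call began; what a row does not reach only later rows make up. The controller multiplies each number of a shift by 0.1 m and each number of a turn by 60 degrees. A row lasts 1/12 s, in which the tool goes at most 41.7 mm and 7.16 degrees, less where a joint would pass 70% of its speed; a pose out of reach is approached as far as the arm can. A call with a number of a shift or a turn outside -1 to 1 is refused whole. A call with a gripper value outside its range is refused whole. The fingers move at their own pace and stop on an object; the grip force is fixed at half the most. Time passes only in rows, so rows that repeat a pose let the fingers close. It gives the time, the measured TCP pose, the force and the opening at its end, in the units of the state.
- robot.get_obs(): the state, without advancing time (a new reading comes with each control period).
- robot.snapshot(name): name is "scene" or "top" or "wrist"; returns a dict with "image" (420x560x3 uint8, red, green, blue), "depth" (420x560 float32, m along the optical axis (not along the pixel's ray), 0 where there is no reading), "mtx" (3x3 intrinsics, pixels), "rvec" (rotation vector, rad) and "tvec" (3), from world to camera coordinates, as OpenCV has them; the wrist camera has in their place "hand_eye" (4x4, takes a point from camera to tool coordinates, whose origin is the TCP and whose axes are the flange's). Camera axes: x right, y down, z forward; pixel columns grow to the right and rows downward; lengths in m; the calibration is good to about 2 mm. A picture is of the moment at which its call begins: read the wrist's pose just before it.
- robot.close_job(): hands the job in, once; it reports no verdict.
The state is a dict: "time": time; "joint_positions": joint angles; "qvel": joint speeds; "joint_torque": joint torques, N m; "tool_pos": TCP position; "ee_rot": TCP orientation; "wrist_force": force on the tool from outside, world axes, zero at the start; "wrist_torque": the same for the moment, N m; "width": finger opening in m.
Only numpy, scipy, OpenCV 4.12 (cv2) and the standard library are available. Lean on these libraries where they do the work, as an engineer would, in place of code of your own. Each camera call takes 0.05 s, during which the arm holds its last target.

## Working session

There is one attempt and no reset: what is moved stays moved. The work goes in short steps, Python scripts to look and compute and a shell command to move; the robot and the scene stay as the last step left them, time stands still between calls to the robot, and variables do not carry over. Pictures are saved under pics/ and viewed, and the job is handed in when it is done.

```bash
mkdir -p pics
cat > h.py <<'E'
import numpy as np, cv2
from bench import robot
def snap(n,f):
    s=robot.snapshot(n); cv2.imwrite('pics/'+f,s['image'][:,:,::-1]); np.savez(f'pics/{f}.npz',**{k:v for k,v in s.items()}); return s
def cloud(s):
    K=s['mtx'];d=s['depth'];v,u=np.mgrid[:d.shape[0],:d.shape[1]]
    P=np.stack([(u-K[0,2])/K[0,0]*d,(v-K[1,2])/K[1,1]*d,d],-1)
    R=cv2.Rodrigues(np.array(s['rvec'],float))[0];t=np.array(s['tvec']).ravel()
    W=(P-t)@R; W[d<=0]=np.nan; return W
E
python3 - <<'E'
from h import *
o=robot.get_obs(); print({k:np.round(v,3) for k,v in o.items()})
for n in('scene','top'): snap(n,n+'0.png')
E
```

```text
{'time': np.float64(0.0), 'joint_positions': array([-1.349,  0.088,  1.372, -0.   ,  1.684, -0.103]), 'qvel': array([ 0.001,  0.001,  0.002, -0.   ,  0.001, -0.001]), 'joint_torque': array([ 0.0000e+00, -3.4018e+01, -3.0242e+01,  7.2000e-02,  3.3000e-02,
       -0.0000e+00]), 'tool_pos': array([ 0.175, -0.521,  0.226]), 'ee_rot': array([-3.139, -0.   ,  0.325]), 'wrist_force': array([ 0.717, -0.299,  0.124]), 'wrist_torque': array([0.041, 0.013, 0.02 ]), 'width': np.float64(0.094)}
```

View pics/scene0.png

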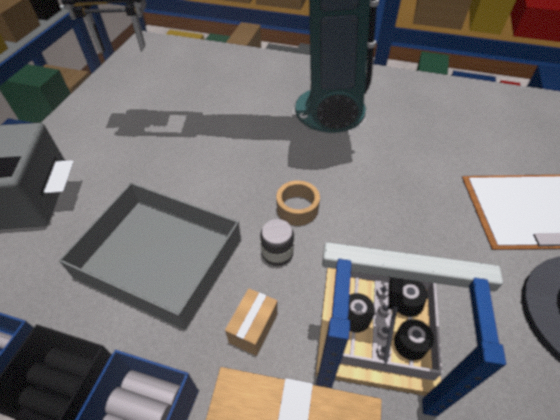

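View pics/top0.png

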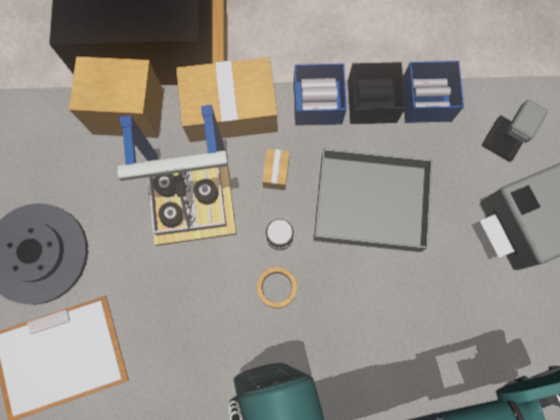

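Run:
```python
from h import *
s=np.load('pics/top0.png.npz');W=cloud(s);im=s['image']
R=cv2.Rodrigues(s['rvec'])[0];print('cam',(-R.T@s['tvec'].ravel()).round(3),s['mtx'].round(1).tolist())
for n,(u,v) in dict(tableA=(260,330),barL=(122,172),barR=(224,160),bdBL=(157,241),bdBR=(233,233),binTL=(322,152),binTR=(430,157),binBL=(316,240),binBR=(425,249),fil=(280,229),car=(275,168),tape=(277,271)).items():
    print(n,W[v,u].round(3),im[v,u])
c=cv2.resize(im[90:260,100:250],None,fx=5,fy=5,interpolation=cv2.INTER_CUBIC)[:,:,::-1][100:]
cv2.imwrite('pics/c0.png',c[:600])
print(im.shape)
```

```text
cam [ 2.830e-01 -1.000e-03  1.377e+00] [[536.5, 0.0, 280.6], [0.0, 536.5, 215.9], [0.0, 0.0, 1.0]]
tableA [0.29  0.051 0.   ] [165 161 157]
barL [0.631 0.333 0.264] [209 211 207]
barR [0.653 0.113 0.262] [212 212 212]
bdBL [0.52  0.309 0.022] [212 195 144]
bdBR [0.536 0.115 0.02 ] [168 152 111]
binTL [ 0.741 -0.121  0.042] [141 138 135]
binTR [ 0.735 -0.417 -0.006] [158 154 151]
binBL [ 0.514 -0.098  0.008] [104 103 101]
binBR [ 0.484 -0.38   0.001] [137 134 131]
fil [ 0.531 -0.006  0.085] [213 207 208]
car [0.694 0.003 0.063] [212 213 214]
tape [0.433 0.004 0.038] [172 142  99]
(420, 560, 3)
```

Run:
```python
from h import *
for n in('top','scene'):
    s=np.load(f'pics/{n}0.png.npz');W=cloud(s);z=W[...,2]
    roi=(W[...,1]>0.05)&(W[...,1]<0.5)&(W[...,0]>0.3)&(W[...,0]<0.75)
    for nm,a,b in(('bar',.255,.27),('board',.02,.029),('wall',.060,.068),('grip',.148,.158)):
        m=(roi&(z>a)&(z<b)).astype(np.uint8); P=W[m>0][:,:2]
        if nm=='bar':
            blue=s['image'][m>0]; P=P[(blue[:,2].astype(int)-blue[:,0]<40)]
        if len(P)<5: print(n,nm,len(P));continue
        r=cv2.minAreaRect(P.astype(np.float32)); print(n,nm,len(P),np.round(r[0],3),np.round(r[1],3),round(r[2],1), P.min(0).round(3),P.max(0).round(3))
```

```text
top bar 1530 [0.687 0.229] [0.126 0.239] 2.6 [0.618 0.108] [0.747 0.346]
top board 2345 [0.618 0.322] [0.247 0.414] 11.8 [0.455 0.109] [0.745 0.5  ]
top wall 374 [0.647 0.236] [0.211 0.186] 7.0 [0.535 0.133] [0.743 0.34 ]
top grip 191 [0.681 0.27 ] [0.173 0.039] 38.3 [0.606 0.219] [0.749 0.339]
scene bar 3589 [0.696 0.231] [0.129 0.239] 6.0 [0.62  0.106] [0.75  0.346]
scene board 4188 [0.593 0.258] [0.463 0.344] 81.6 [0.389 0.05 ] [0.75 0.5 ]
scene wall 832 [0.647 0.251] [0.158 0.204] 89.5 [0.546 0.171] [0.75  0.329]
scene grip 379 [0.684 0.261] [0.169 0.037] 31.0 [0.609 0.218] [0.75  0.317]
```

View pics/c0.png

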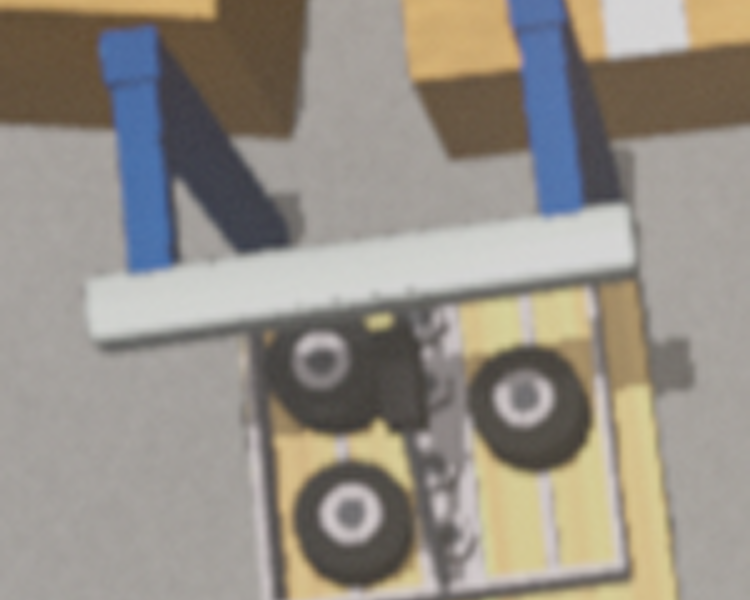

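Run:
```python
from h import *
for n in('top','scene'):
    s=np.load(f'pics/{n}0.png.npz');W=cloud(s);z=W[...,2];im=s['image'].astype(int)
    roi=(W[...,1]>0.05)&(W[...,1]<0.4)&(W[...,0]>0.58)&(W[...,0]<0.7)
    m=roi&(z>.252)&(z<.27)&(im.min(-1)>150)&(im[...,2]-im[...,0]<15)
    P=W[m][:,:2]; r=cv2.minAreaRect(P.astype(np.float32)); print(n,'bar',m.sum(),r)
    # bin rim
    roi=(W[...,1]<-.05)&(W[...,1]>-.47)&(W[...,0]>.42)&(W[...,0]<.8)&(z>.063)&(z<.076)
    P=W[roi][:,:2]; r=cv2.minAreaRect(P.astype(np.float32)); print('bin',roi.sum(),r)
    # filter, tape, carton
    for nm,b,zr in(('fil',(.45,.62,-.07,.07),(.075,.09)),('tape',(.3,.48,-.08,.1),(.042,.054)),('car',(.62,.8,-.06,.06),(.055,.066))):
        k=(W[...,0]>b[0])&(W[...,0]<b[1])&(W[...,1]>b[2])&(W[...,1]<b[3])&(z>zr[0])&(z<zr[1])
        P=W[k][:,:2]; print(nm,k.sum(),cv2.minAreaRect(P.astype(np.float32)))
    # board front edge & sieve front wall ; grip/strut points
    for u in (0,):
        k=(W[...,1]>0.1)&(W[...,1]<.36)&(W[...,0]>.5)&(W[...,0]<.72)&(z>.07)&(z<.16)
        P=W[k]; Q=im[k]; d=Q.max(-1)<90
        np.savez(f'pics/{n}_pts.npz',P=P,Q=Q)
```

```text
top bar 1409 ((0.6483659148216248, 0.2278459072113037), (0.031751103699207306, 0.2399696558713913), 6.439357757568359)
bin 779 ((0.610110878944397, -0.2445109784603119), (0.2808113992214203, 0.2319149374961853), 82.42985534667969)
fil 505 ((0.5256181359291077, -0.0036821700632572174), (0.06446006894111633, 0.06465833634138107), 64.29361724853516)
tape 535 ((0.3953482210636139, 0.0064051225781440735), (0.09644133597612381, 0.09860468655824661), 89.06851959228516)
car 772 ((0.7005372047424316, 0.0017155222594738007), (0.060145869851112366, 0.09231703728437424), 81.41412353515625)
scene bar 3074 ((0.6476582288742065, 0.2258882075548172), (0.030409689992666245, 0.23913665115833282), 7.074762344360352)
bin 1510 ((0.6089373826980591, -0.24582509696483612), (0.28305214643478394, 0.23210173845291138), 82.27201080322266)
fil 653 ((0.527447521686554, -0.0037849247455596924), (0.06213953346014023, 0.06407871097326279), 72.0551986694336)
tape 600 ((0.3940804898738861, 0.006313998252153397), (0.10120730847120285, 0.09632578492164612), 16.528066635131836)
car 1630 ((0.700801432132721, -3.0390918254852295e-05), (0.06076575443148613, 0.09116984903812408), 81.42705535888672)
```

Run:
```python
from h import *
# rectified views: project top & scene pixels in station frame
yaw=0.1
s=np.load('pics/scene0.png.npz');im=s['image']
c=cv2.resize(im[240:420,310:510],None,fx=4,fy=4)[:,:,::-1][:600]
cv2.imwrite('pics/c1.png',c)
W=cloud(s)
z=W[...,2]
k=(z>.1)&(z<.16)&(W[...,0]>.55)&(W[...,0]<.72)&(W[...,1]>.15)&(W[...,1]<.3)
v,u=np.nonzero(k)
for a,b in list(zip(v,u))[::12]: print(b,a,W[a,b].round(3),im[a,b])
```

```text
389 277 [0.583 0.221 0.106] [62 62 61]
396 278 [0.612 0.226 0.154] [53 53 55]
396 279 [0.614 0.226 0.154] [35 34 38]
395 280 [0.615 0.225 0.151] [36 38 35]
393 281 [0.619 0.222 0.153] [42 36 37]
390 282 [0.617 0.218 0.145] [31 29 29]
402 282 [0.616 0.236 0.152] [35 34 33]
399 283 [0.62  0.232 0.154] [33 28 31]
396 284 [0.624 0.227 0.156] [31 33 34]
393 285 [0.625 0.223 0.152] [32 31 35]
390 286 [0.626 0.219 0.147] [27 27 29]
402 286 [0.624 0.237 0.154] [47 45 45]
399 287 [0.628 0.232 0.155] [36 33 36]
396 288 [0.63  0.228 0.152] [39 36 37]
393 289 [0.634 0.223 0.154] [36 32 36]
390 290 [0.632 0.22  0.145] [27 23 26]
402 290 [0.631 0.237 0.154] [86 83 85]
399 291 [0.635 0.233 0.155] [33 37 35]
396 292 [0.637 0.229 0.153] [25 26 28]
393 293 [0.64  0.224 0.153] [26 19 16]
389 294 [0.636 0.22  0.14 ] [32 29 33]
401 294 [0.638 0.237 0.153] [29 29 32]
397 295 [0.642 0.231 0.153] [ 7  3 10]
393 296 [0.646 0.225 0.154] [16 13 17]
389 297 [0.641 0.221 0.139] [49 46 50]
401 297 [0.644 0.237 0.153] [13 15 17]
397 298 [0.647 0.231 0.153] [16 21 21]
393 299 [0.651 0.225 0.154] [20 20 18]
389 300 
[... 269 characters left out ...]
305 [0.658 0.228 0.147] [14 13 18]
390 306 [0.656 0.224 0.139] [6 4 0]
402 306 [0.656 0.241 0.147] [19 18 20]
399 307 [0.656 0.238 0.141] [13 12 19]
398 308 [0.656 0.237 0.138] [28 27 30]
399 309 [0.657 0.239 0.138] [22 21 22]
395 311 [0.662 0.233 0.138] [47 46 49]
396 313 [0.664 0.235 0.136] [81 72 57]
392 316 [0.669 0.23  0.131] [64 65 68]
392 318 [0.67  0.231 0.127] [59 57 62]
394 320 [0.672 0.235 0.125] [106  98  86]
395 322 [0.673 0.238 0.121] [175 156 118]
391 325 [0.678 0.233 0.117] [64 61 69]
392 327 [0.68  0.235 0.116] [79 76 79]
392 329 [0.682 0.236 0.112] [85 82 76]
388 332 [0.684 0.232 0.103] [51 52 54]
388 334 [0.688 0.232 0.103] [66 62 68]
391 336 [0.689 0.237 0.103] [73 69 71]
```

View pics/c1.png

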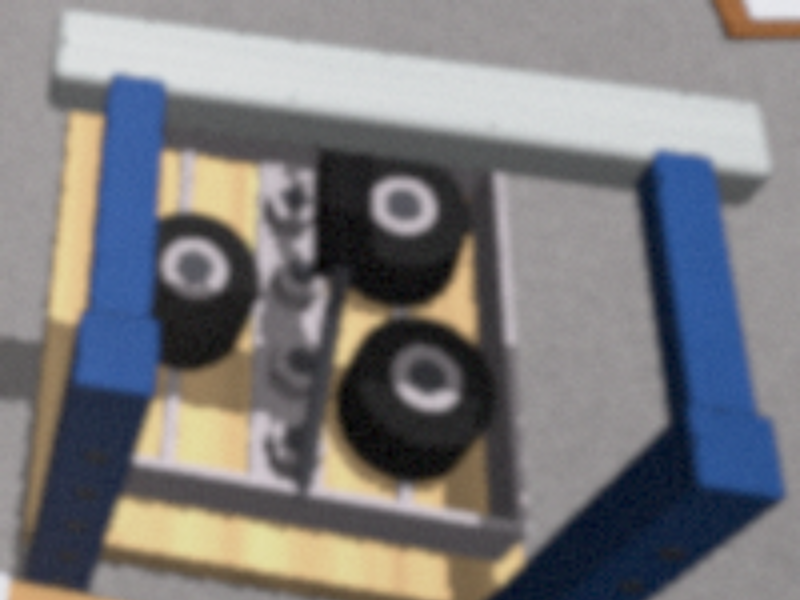

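Run:
```python
from h import *
s=np.load('pics/scene0.png.npz');W=cloud(s);z=W[...,2];im=s['image'].astype(int)
k=(z>.149)&(z<.158)&(W[...,0]>.59)&(W[...,0]<.68)&(W[...,1]>.2)&(W[...,1]<.26)&(im.max(-1)<110)
print(k.sum(),cv2.minAreaRect(W[k][:,:2].astype(np.float32)))
k2=(z>.127)&(z<.148)&(W[...,0]>.59)&(W[...,0]<.655)&(W[...,1]>.2)&(W[...,1]<.228)&(im.max(-1)<110)
p=np.polyfit(W[k2][:,0],W[k2][:,1],1);print('side',k2.sum(),p)
# struts
for a,b in((.68,.73),(.56,.6)):
    k3=(z>.07)&(z<.12)&(W[...,0]>a)&(W[...,0]<b)&(W[...,1]>.205)&(W[...,1]<.255)&(im.max(-1)<90)
    print('strut',k3.sum(),W[k3].mean(0) if k3.any() else '')
s=np.load('pics/top0.png.npz');W=cloud(s);z=W[...,2];im=s['image'].astype(int)
k3=(z>.07)&(z<.125)&(W[...,0]>.53)&(W[...,0]<.61)&(W[...,1]>.2)&(W[...,1]<.25)
for p,q in list(zip(W[k3],im[k3]))[::4]: print(p.round(3),q)
# front wall, board front edge
k=(z>.055)&(z<.07)&(W[...,0]>.52)&(W[...,0]<.57)&(W[...,1]>.14)&(W[...,1]<.31)
P=W[k];print('frontwall',len(P),np.polyfit(P[:,1],P[:,0],1),P.min(0),P.max(0))
```

```text
344 ((0.6332338452339172, 0.22983597218990326), (0.04857858270406723, 0.020211244001984596), 5.258277416229248)
side 55 [0.11025045 0.1502672 ]
strut 123 [0.69708023 0.23535529 0.09282129]
strut 14 [0.56994043 0.24688327 0.08174797]
[0.596 0.231 0.123] [160 149 115]
[0.604 0.248 0.071] [181 169 123]
[0.6   0.249 0.078] [97 90 77]
[0.589 0.224 0.119] [100  96  95]
[0.587 0.229 0.116] [155 143 110]
[0.595 0.247 0.073] [80 77 71]
[0.584 0.227 0.119] [114 108  97]
[0.594 0.245 0.07 ] [79 76 70]
[0.583 0.223 0.114] [104 100  98]
[0.591 0.242 0.072] [84 78 71]
[0.581 0.223 0.113] [104 100  98]
[0.588 0.243 0.07 ] [80 77 71]
[0.579 0.223 0.11 ] [105 100  99]
[0.585 0.244 0.075] [82 78 71]
[0.577 0.226 0.109] [100  96  95]
[0.582 0.244 0.076] [81 77 72]
[0.575 0.224 0.103] [96 92 92]
[0.572 0.226 0.107] [107 101  96]
[0.577 0.244 0.074] [81 77 71]
[0.571 0.222 0.102] [108 104 103]
[0.575 0.245 0.072] [83 78 74]
[0.569 0.225 0.097] [100  95  94]
[0.573 0.245 0.07 ] [82 78 71]
[0.568 0.222 0.089] [97 93 91]
[0.566 0.224 0.089] [99 95 93]
[0.568 0.242 0.07 ] [74 71 66]
[0.564 0.22  0.085] [89 86 82]
[0.562 0.228 0.082] [136 129 129]
[0.563 0.249 0.072] [82 77 71]
[0.559 0.22  0.084] [97 93 91]
[0.557 0.22  0.083] [97 93 91]
[0.556 0.219 0.075] [103 100  97]
[0.555 0.22  0.07 ] [110 106 105]
[0.549 0.222 0.071] [100  98  95]
frontwall 210 [-0.05022949  0.5592758 ] [0.53495325 0.14070159 0.05505243] [0.56901266 0.3099915  0.06996953]
```

```bash
python3 -m inch '[{"linear":[0.1,0.25,0],"twist":-0.05,"gripper":1},{"linear":[0.3,0.6,0],"twist":-0.12,"gripper":0.8},{"linear":[0.45,0.9,0],"twist":-0.18,"gripper":0.6},{"linear":[0.5,1.0,0],"twist":-0.215,"gripper":0.5}]'
```

```text
time: 0.43
tool_pos: [0.2269, -0.4178, 0.2272]
ee_rot: [-3.139, -0.001, 0.099]
wrist_force: [0.5, 0.4, -0.2]
width: 0.0775
```

```bash
python3 -m inch '[{"linear":[0.15,0.3,0],"twist":0,"gripper":0.4},{"linear":[0.35,0.65,0],"twist":0,"gripper":0.4},{"linear":[0.55,1.0,0],"twist":0,"gripper":0.4}]'
python3 -m inch '[{"linear":[0.18,0.33,0],"twist":0,"gripper":0.4},{"linear":[0.36,0.66,0],"twist":0,"gripper":0.4},{"linear":[0.55,1.0,0],"twist":0,"gripper":0.4}]'
python3 -m inch '[{"linear":[0.18,0.33,0],"twist":0,"gripper":0.4},{"linear":[0.36,0.66,0],"twist":0,"gripper":0.4},{"linear":[0.55,1.0,0],"twist":0,"gripper":0.4}]'
python3 -m inch '[{"linear":[0.18,0.33,0],"twist":0,"gripper":0.4},{"linear":[0.36,0.66,0],"twist":0,"gripper":0.4},{"linear":[0.55,1.0,0],"twist":0,"gripper":0.4}]'
python3 -m inch '[{"linear":[0.18,0.33,0],"twist":0,"gripper":0.4},{"linear":[0.36,0.66,0],"twist":0,"gripper":0.4},{"linear":[0.5,0.9,0],"twist":0,"gripper":0.4},{"linear":[0.55,1.0,0],"twist":0,"gripper":0.4},{"linear":[0.55,1.0,0],"twist":0,"gripper":0.4}]'
python3 - <<'E'
from h import *
o=robot.get_obs();print(o['joint_positions'].round(2),o['tool_pos'])
E
```

```text
time: 0.68
tool_pos: [0.2806, -0.3198, 0.2269]
ee_rot: [-3.141, 0.0, 0.098]
wrist_force: [0.9, 0.6, 0.2]
width: 0.0575
time: 0.93
tool_pos: [0.3357, -0.2195, 0.2271]
ee_rot: [-3.142, 0.0, 0.099]
wrist_force: [0.9, -0.1, -0.8]
width: 0.0388
time: 1.18
tool_pos: [0.3907, -0.1194, 0.2272]
ee_rot: [3.141, 0.0, 0.099]
wrist_force: [1.5, -0.3, -0.2]
width: 0.0379
time: 1.43
tool_pos: [0.4457, -0.0194, 0.2272]
ee_rot: [3.141, 0.0, 0.1]
wrist_force: [0.2, -0.4, 0.0]
width: 0.0375
time: 1.85
tool_pos: [0.5007, 0.0806, 0.2265]
ee_rot: [-3.141, 0.002, 0.103]
wrist_force: [-0.6, -0.1, -0.5]
width: 0.0378
[ 0.05 -0.01  1.47  0.    1.68  1.52] [0.500696   0.08056294 0.22646598]
```

```bash
python3 -m inch '[{"linear":[0.1,0.2,0],"twist":0,"gripper":0.4},{"linear":[0.25,0.5,0],"twist":0,"gripper":0.4},{"linear":[0.4,0.75,0],"twist":0,"gripper":0.4},{"linear":[0.5,0.95,0],"twist":0,"gripper":0.4},{"linear":[0.52,1.0,0],"twist":0,"gripper":0.4}]'
python3 -m inch '[{"linear":[0.1,0.15,0],"twist":0,"gripper":0.4},{"linear":[0.2,0.35,0],"twist":0,"gripper":0.4},{"linear":[0.26,0.43,0],"twist":0,"gripper":0.4},{"linear":[0.26,0.43,-0.15],"twist":0,"gripper":0.4},{"linear":[0.26,0.43,-0.3],"twist":0,"gripper":0.4},{"linear":[0.26,0.43,-0.4],"twist":0,"gripper":0.4},{"linear":[0.26,0.43,-0.4],"twist":0,"gripper":0.4}]'
python3 - <<'E'
from h import *
o=robot.get_obs();print(o['joint_positions'].round(2),o['tool_pos'])
s=snap('wrist','w1.png'); snap('scene','s1.png')
E
```

```text
time: 2.27
tool_pos: [0.553, 0.1794, 0.2268]
ee_rot: [-3.142, 0.001, 0.1]
wrist_force: [0.9, -0.7, -0.6]
width: 0.0376
time: 2.85
tool_pos: [0.5769, 0.2198, 0.1844]
ee_rot: [3.14, 0.006, 0.098]
wrist_force: [-0.2, -0.8, -0.4]
width: 0.0377
[ 0.27  0.25  1.27 -0.    1.63  1.75] [0.57694141 0.2197821  0.18437199]
```

View pics/w1.png

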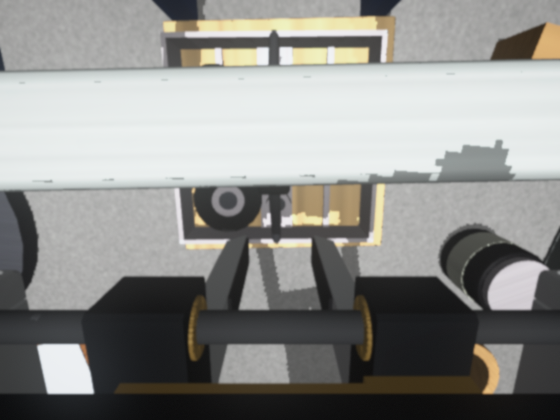

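View pics/s1.png

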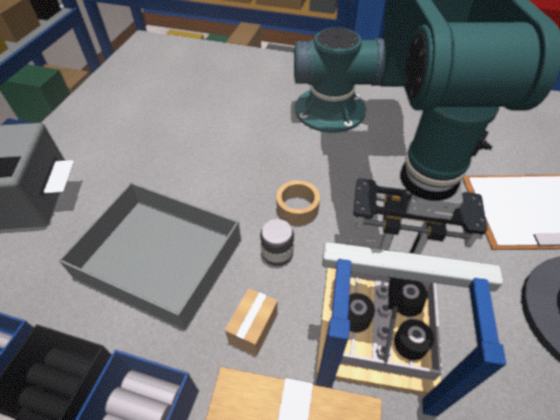

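Run:
```python
from h import *
s=np.load('pics/w1.png.npz');print(s['hand_eye'].round(3)); d=s['depth'];print(d[120,280],d[200,280],s['mtx'].round(0).tolist())
```

```text
[[ 0.001 -0.969 -0.246  0.071]
 [ 1.     0.     0.001  0.002]
 [-0.001 -0.246  0.969 -0.157]
 [ 0.     0.     0.     1.   ]]
0.07626121 0.30002975 [[315.0, 0.0, 280.0], [0.0, 315.0, 209.0], [0.0, 0.0, 1.0]]
```

```bash
python3 -m inch '[{"linear":[0,0,0.2],"twist":0,"gripper":0.4},{"linear":[0,0,0.4],"twist":0,"gripper":0.4},{"linear":[0,0,0.5],"twist":0.1,"gripper":0.4},{"linear":[0,0,0.5],"twist":0.2,"gripper":0.4},{"linear":[0,0,0.5],"twist":0.3,"gripper":0.4},{"linear":[0,0,0.5],"twist":0.4,"gripper":0.4},{"linear":[0,0,0.5],"twist":0.5,"gripper":0.4},{"linear":[0,0,0.5],"twist":0.6,"gripper":0.4},{"linear":[0,0,0.5],"twist":0.7,"gripper":0.4},{"linear":[0,0,0.5],"twist":0.8,"gripper":0.4}]'
python3 -m inch '[{"linear":[0,0,0],"twist":0.11,"gripper":0.4},{"linear":[0,0,0],"twist":0.22,"gripper":0.4},{"linear":[0,0,0],"twist":0.33,"gripper":0.4},{"linear":[0,0,0],"twist":0.44,"gripper":0.4},{"linear":[0,0,0],"twist":0.55,"gripper":0.4},{"linear":[0,0,0],"twist":0.66,"gripper":0.4},{"linear":[0,0,0],"twist":0.77,"gripper":0.4},{"linear":[0,0,0],"twist":0.88,"gripper":0.4},{"linear":[0,0,0],"twist":1.0,"gripper":0.4}]'
python3 -m inch '[{"linear":[0,0,0],"twist":0.11,"gripper":0.4},{"linear":[0,0,0],"twist":0.22,"gripper":0.4},{"linear":[0,0,0],"twist":0.33,"gripper":0.4},{"linear":[0,0,0],"twist":0.44,"gripper":0.4},{"linear":[0,0,0],"twist":0.55,"gripper":0.4},{"linear":[0,0,0],"twist":0.66,"gripper":0.4},{"linear":[0,0,0],"twist":0.77,"gripper":0.4},{"linear":[0,0,0],"twist":0.88,"gripper":0.4},{"linear":[0,0,0],"twist":1.0,"gripper":0.4}]'
python3 -m inch '[{"linear":[0,0,0],"twist":0.1,"gripper":0.4},{"linear":[0,0,0],"twist":0.2,"gripper":0.4},{"linear":[0,0,0],"twist":0.2,"gripper":0.4},{"linear":[0,0,0],"twist":0.2,"gripper":0.4}]'
python3 - <<'E'
from h import *
o=robot.get_obs();print(o['joint_positions'].round(2),o['tool_pos'])
s=snap('wrist','w2.png')
E
```

```text
time: 3.78
tool_pos: [0.5789, 0.2213, 0.2393]
ee_rot: [3.14, -0.002, 0.942]
wrist_force: [-0.4, 0.4, 0.3]
width: 0.0377
time: 4.53
tool_pos: [0.5789, 0.2213, 0.2393]
ee_rot: [3.139, 0.001, 1.989]
wrist_force: [0.0, 0.1, 0.3]
width: 0.0376
time: 5.28
tool_pos: [0.5789, 0.2213, 0.2393]
ee_rot: [3.141, 0.003, 3.036]
wrist_force: [0.0, 0.1, -0.1]
width: 0.0377
time: 5.62
tool_pos: [0.5788, 0.2214, 0.2389]
ee_rot: [3.141, 0.002, -3.046]
wrist_force: [-0.6, -0.9, -0.2]
width: 0.0375
[ 0.27  0.24  1.17 -0.    1.73 -1.39] [0.57883348 0.22144432 0.23887644]
```

View pics/w2.png

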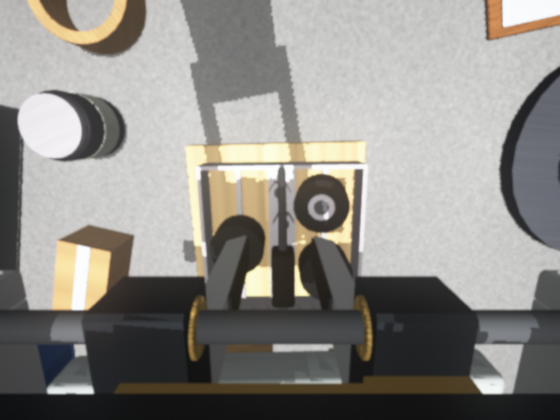

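```bash
python3 -m inch '[{"linear":[0,0.01,-0.15],"twist":0,"gripper":0.4},{"linear":[0,0.02,-0.4],"twist":0,"gripper":0.4},{"linear":[0,0.02,-0.65],"twist":0,"gripper":0.4},{"linear":[0,0.02,-0.85],"twist":0,"gripper":0.4},{"linear":[0,0.02,-0.95],"twist":0,"gripper":0.4}]'
python3 -m inch '[{"linear":[0,0,-0.1],"twist":0,"gripper":0.4},{"linear":[0,0,-0.2],"twist":0,"gripper":0.4},{"linear":[0,0,-0.27],"twist":0,"gripper":0.4},{"linear":[0,0,-0.3],"twist":0,"gripper":0.4},{"linear":[0,0,-0.3],"twist":0,"gripper":0.4}]'
python3 - <<'E'
from h import *
s=snap('wrist','w3.png');snap('scene','s3.png')
E
```

```text
time: 6.08
tool_pos: [0.5771, 0.2232, 0.1394]
ee_rot: [-3.141, -0.005, -3.045]
wrist_force: [-0.2, 0.1, -0.5]
width: 0.0375
time: 6.5
tool_pos: [0.5785, 0.2237, 0.1122]
ee_rot: [3.142, -0.0, -3.044]
wrist_force: [0.8, -0.1, 0.0]
width: 0.0375
```

View pics/w3.png

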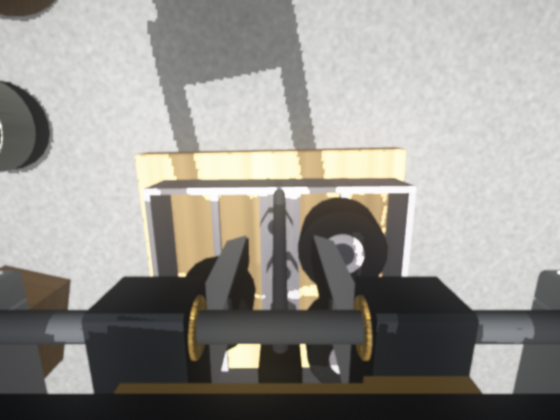

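View pics/s3.png

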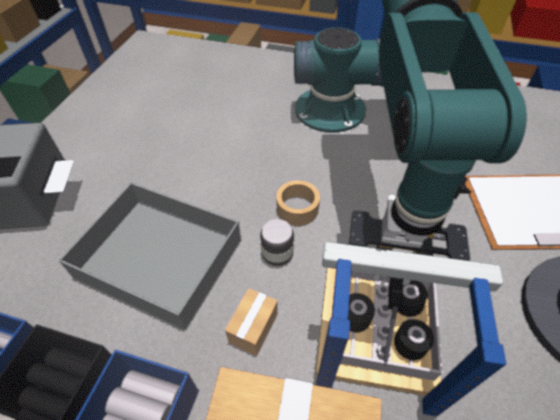

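```bash
python3 -m inch '[{"linear":[0,0,0],"twist":0,"gripper":0.2},{"linear":[0,0,0],"twist":0,"gripper":0.12},{"linear":[0,0,0],"twist":0,"gripper":0.1},{"linear":[0,0,0],"twist":0,"gripper":0.08},{"linear":[0,0,0],"twist":0,"gripper":0.0},{"linear":[0,0,0],"twist":0,"gripper":0},{"linear":[0,0,0],"twist":0,"gripper":0}]'
```

```text
time: 7.18
tool_pos: [0.5786, 0.2236, 0.1127]
ee_rot: [-3.141, 0.0, -3.043]
wrist_force: [-0.7, -0.8, 1.0]
width: 0.0071
```

```bash
python3 -m inch '[{"linear":[-0.02,0,0.0],"twist":0,"gripper":0},{"linear":[-0.06,-0.007,0],"twist":0,"gripper":0},{"linear":[-0.1,-0.01,0],"twist":0,"gripper":0},{"linear":[-0.12,-0.014,0],"twist":0,"gripper":0},{"linear":[-0.12,-0.014,0],"twist":0,"gripper":0}]'
python3 - <<'E'
from h import *
s=snap('wrist','w4.png');snap('scene','s4.png')
E
```

```text
time: 7.6
tool_pos: [0.5661, 0.2224, 0.1128]
ee_rot: [3.141, 0.0, -3.043]
wrist_force: [2.0, 0.8, 0.4]
width: 0.0066
```

View pics/s4.png

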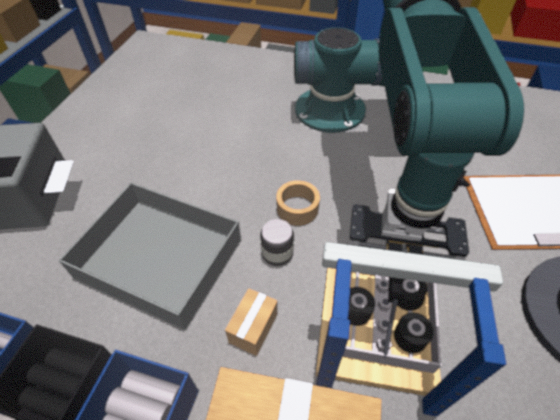

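```bash
python3 -m inch '[{"linear":[-0.02,0,0.0],"twist":0,"gripper":0},{"linear":[-0.07,-0.008,0],"twist":0,"gripper":0},{"linear":[-0.14,-0.016,0],"twist":0,"gripper":0},{"linear":[-0.22,-0.026,0],"twist":0,"gripper":0},{"linear":[-0.3,-0.035,0],"twist":0,"gripper":0},{"linear":[-0.38,-0.044,0],"twist":0,"gripper":0},{"linear":[-0.46,-0.054,0],"twist":0,"gripper":0},{"linear":[-0.52,-0.06,0],"twist":0,"gripper":0},{"linear":[-0.55,-0.064,0],"twist":0,"gripper":0},{"linear":[-0.55,-0.064,0],"twist":0,"gripper":0}]'
python3 -m inch '[{"linear":[0,0,0],"twist":0,"gripper":0.1},{"linear":[0,0,0],"twist":0,"gripper":0.2},{"linear":[0,0,0],"twist":0,"gripper":0.4},{"linear":[0,0,0],"twist":0,"gripper":0.5}]'
python3 - <<'E'
from h import *
s=snap('wrist','w5.png');snap('scene','s5.png');s=snap('top','t5.png')
for n in ('s5','t5'):
    s=np.load(f'pics/{n}.png.npz');W=cloud(s);z=W[...,2];im=s['image'].astype(int)
    k=(z>.149)&(z<.158)&(W[...,0]>.53)&(W[...,0]<.62)&(W[...,1]>.195)&(W[...,1]<.255)&(im.max(-1)<110)
    if k.sum()>5: print(n,k.sum(),cv2.minAreaRect(W[k][:,:2].astype(np.float32)))
E
```

```text
time: 8.53
tool_pos: [0.5103, 0.2159, 0.1127]
ee_rot: [3.142, -0.001, -3.043]
wrist_force: [-0.1, -0.2, 2.4]
width: 0.0066
time: 8.87
tool_pos: [0.5108, 0.2158, 0.1117]
ee_rot: [-3.141, -0.002, -3.043]
wrist_force: [-0.2, 0.8, 0.1]
width: 0.0262
s5 90 ((0.5487715601921082, 0.22093088924884796), (0.017487678676843643, 0.020597483962774277), 19.484445571899414)
```

View pics/s5.png

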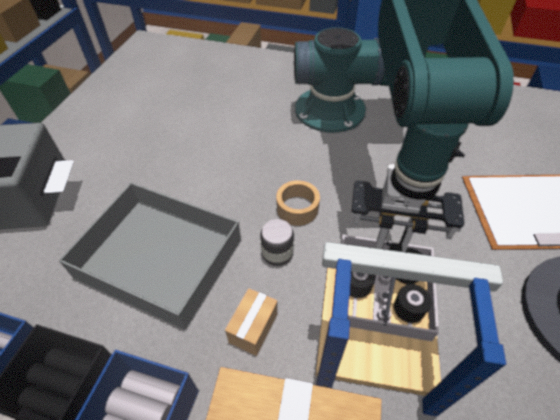

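View pics/w5.png

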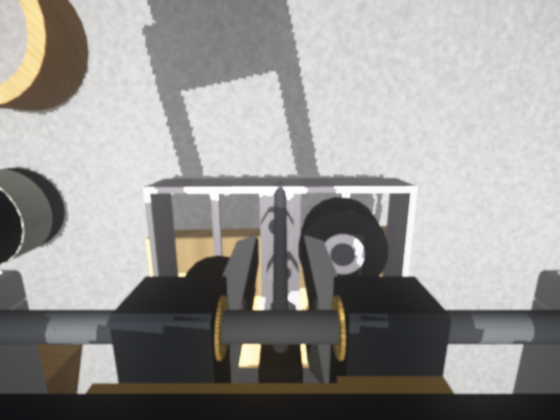

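```bash
python3 -m inch '[{"linear":[0,0,0.12],"twist":0,"gripper":0.5},{"linear":[0,0,0.27],"twist":0,"gripper":0.5},{"linear":[0.05,0.005,0.31],"twist":0,"gripper":0.5},{"linear":[0.2,0.02,0.31],"twist":0,"gripper":0.5},{"linear":[0.35,0.035,0.31],"twist":0,"gripper":0.5},{"linear":[0.48,0.05,0.31],"twist":0,"gripper":0.5},{"linear":[0.54,0.056,0.31],"twist":0,"gripper":0.5},{"linear":[0.54,0.056,0.31],"twist":0,"gripper":0.5},{"linear":[0.54,0.056,0.31],"twist":0,"gripper":0.5}]'
python3 - <<'E'
from h import *
o=robot.get_obs()
s=snap('wrist','w6.png');snap('scene','s6.png')
H=s['hand_eye'];d=s['depth'];K=s['mtx'];v,u=np.mgrid[:420,:560]
P=np.stack([(u-K[0,2])/K[0,0]*d,(v-K[1,2])/K[1,1]*d,d],-1)@H[:3,:3].T+H[:3,3]
from scipy.spatial.transform import Rotation as Ro
W=P@Ro.from_euler('xyz',o['ee_rot']).as_matrix().T+o['tool_pos']
z=W[...,2]
k=(z>.055)&(z<.072)&(d>0)&(W[...,0]<.49)&(W[...,0]>.46)&(W[...,1]>.1)&(W[...,1]<.34);Q=W[k]
print('front wall',k.sum(),cv2.minAreaRect(Q[:,:2].astype(np.float32)),np.polyfit(Q[:,1],Q[:,0],1))
E
```

```text
time: 9.77
tool_pos: [0.5655, 0.2215, 0.1434]
ee_rot: [3.142, -0.001, -3.043]
wrist_force: [0.2, 0.4, 0.4]
width: 0.0472
front wall 2056 ((0.48610812425613403, 0.21132223308086395), (0.021661031991243362, 0.1809491664171219), 4.645242691040039) [-0.06448345  0.4937131 ]
```

View pics/w6.png

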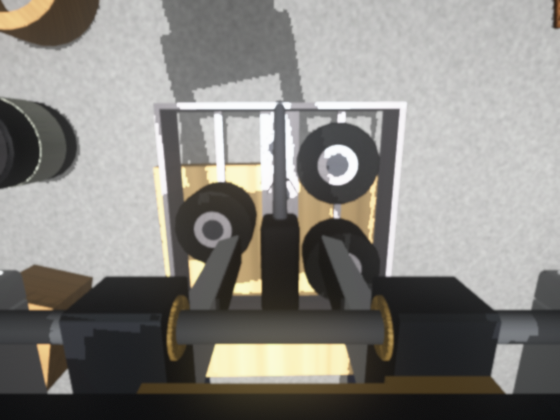

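View pics/s6.png

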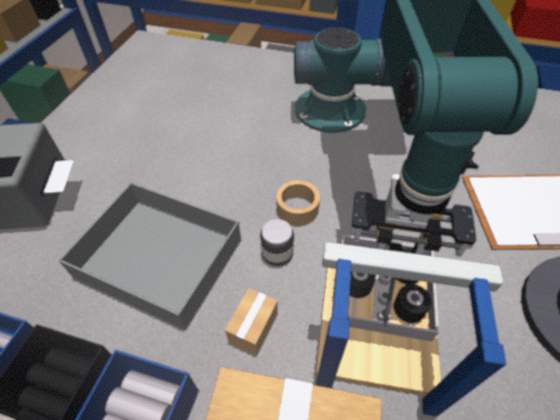

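```bash
python3 -m inch '[{"linear":[0,0,0],"twist":0,"gripper":0.3},{"linear":[0,0,0],"twist":0,"gripper":0.25},{"linear":[0,0,0],"twist":0,"gripper":0.22},{"linear":[0,0,0],"twist":0,"gripper":0.2},{"linear":[0,0,0],"twist":0,"gripper":0},{"linear":[0,0,0],"twist":0,"gripper":0},{"linear":[0,0,0],"twist":0,"gripper":0},{"linear":[0,0,0],"twist":0,"gripper":0}]'
python3 -m inch '[{"linear":[0,0,0.01],"twist":0,"gripper":0},{"linear":[0,0,0.03],"twist":0,"gripper":0},{"linear":[0,0,0.05],"twist":0,"gripper":0},{"linear":[0,0,0.07],"twist":0,"gripper":0},{"linear":[0,0,0.08],"twist":0,"gripper":0},{"linear":[0,0,0.08],"twist":0,"gripper":0},{"linear":[0,0,0.08],"twist":0,"gripper":0}]'
python3 - <<'E'
from h import *
s=snap('wrist','w7.png');snap('scene','s7.png')
E
```

```text
time: 10.53
tool_pos: [0.5653, 0.2215, 0.1436]
ee_rot: [3.142, -0.0, -3.043]
wrist_force: [-2.0, -0.6, 0.1]
width: 0.0199
time: 11.12
tool_pos: [0.5654, 0.2215, 0.1513]
ee_rot: [3.142, -0.0, -3.043]
wrist_force: [-0.9, -0.1, -7.0]
width: 0.02
```

View pics/w7.png

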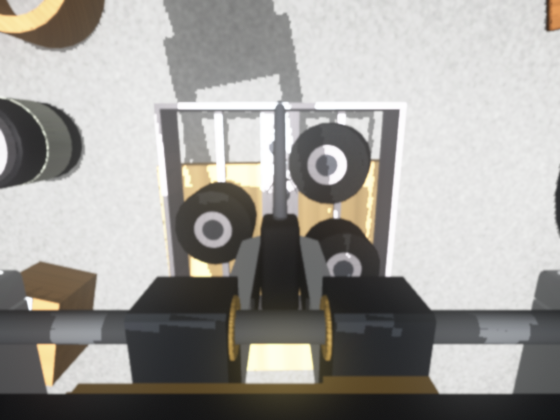

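View pics/s7.png

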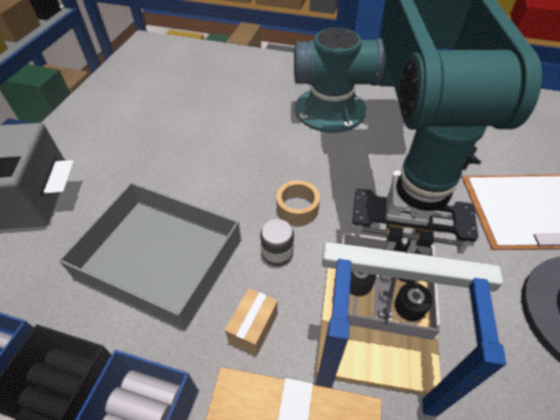

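```bash
python3 -m inch '[{"linear":[-0.02,0,0.01],"twist":0,"gripper":0},{"linear":[-0.06,-0.007,0.02],"twist":0,"gripper":0},{"linear":[-0.12,-0.014,0.02],"twist":0,"gripper":0},{"linear":[-0.19,-0.022,0.02],"twist":0,"gripper":0},{"linear":[-0.26,-0.03,0.02],"twist":0,"gripper":0},{"linear":[-0.33,-0.038,0.02],"twist":0,"gripper":0},{"linear":[-0.39,-0.045,0.02],"twist":0,"gripper":0},{"linear":[-0.43,-0.05,0.02],"twist":0,"gripper":0},{"linear":[-0.45,-0.053,0.02],"twist":0,"gripper":0},{"linear":[-0.45,-0.053,0.02],"twist":0,"gripper":0}]'
python3 -m inch '[{"linear":[-0.01,0,0.02],"twist":0,"gripper":0},{"linear":[-0.03,0,0.06],"twist":0,"gripper":0},{"linear":[-0.05,0,0.13],"twist":0,"gripper":0},{"linear":[-0.05,0,0.22],"twist":0,"gripper":0},{"linear":[-0.05,0,0.32],"twist":0,"gripper":0},{"linear":[-0.05,0,0.42],"twist":0,"gripper":0},{"linear":[-0.05,0,0.52],"twist":0,"gripper":0},{"linear":[-0.05,0,0.62],"twist":0,"gripper":0},{"linear":[-0.05,0,0.7],"twist":0,"gripper":0},{"linear":[-0.05,0,0.75],"twist":0,"gripper":0}]'
python3 -m inch '[{"linear":[0,0,0.02],"twist":0,"gripper":0},{"linear":[0,0,0.03],"twist":0,"gripper":0},{"linear":[0,0,0.03],"twist":0,"gripper":0}]'
python3 - <<'E'
from h import *
s=snap('wrist','w8.png');snap('scene','s8.png')
E
```

```text
time: 12.05
tool_pos: [0.5201, 0.2162, 0.1536]
ee_rot: [3.141, 0.0, -3.043]
wrist_force: [-0.1, 0.1, -6.7]
width: 0.02
time: 12.88
tool_pos: [0.516, 0.2164, 0.2304]
ee_rot: [3.141, 0.002, -3.043]
wrist_force: [0.1, 0.1, -7.7]
width: 0.0199
time: 13.13
tool_pos: [0.5154, 0.2162, 0.2312]
ee_rot: [-3.142, -0.001, -3.043]
wrist_force: [0.8, 0.3, -6.7]
width: 0.0199
```

View pics/w8.png

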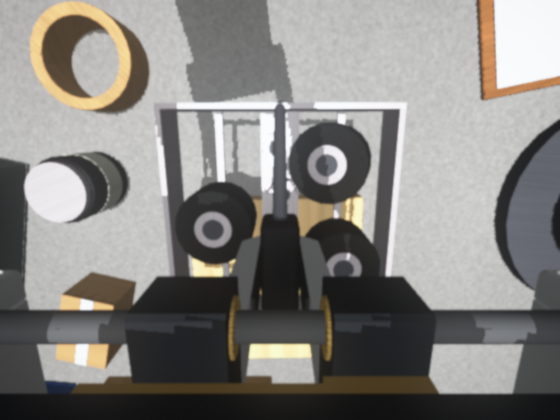

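View pics/s8.png

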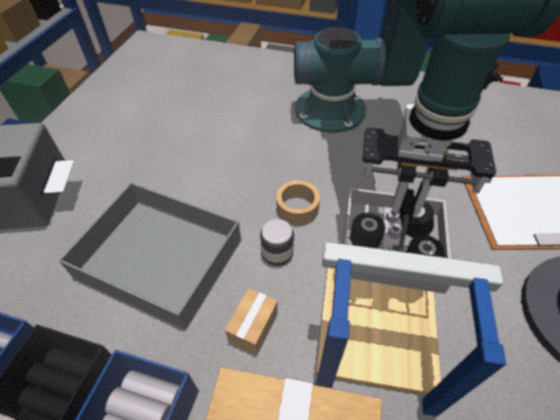

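```bash
python3 -m inch '[{"linear":[0,-0.02,0],"twist":-0.001,"gripper":0},{"linear":[0.014,-0.07,0],"twist":-0.003,"gripper":0},{"linear":[0.03,-0.15,0],"twist":-0.007,"gripper":0},{"linear":[0.05,-0.25,0],"twist":-0.012,"gripper":0},{"linear":[0.075,-0.37,0],"twist":-0.018,"gripper":0},{"linear":[0.1,-0.49,0],"twist":-0.024,"gripper":0},{"linear":[0.125,-0.61,0],"twist":-0.03,"gripper":0},{"linear":[0.15,-0.73,0],"twist":-0.035,"gripper":0},{"linear":[0.173,-0.85,0],"twist":-0.041,"gripper":0},{"linear":[0.198,-0.97,0],"twist":-0.047,"gripper":0}]'
python3 -m inch '[{"linear":[0.025,-0.12,0],"twist":-0.006,"gripper":0},{"linear":[0.049,-0.24,0],"twist":-0.012,"gripper":0},{"linear":[0.074,-0.36,0],"twist":-0.017,"gripper":0},{"linear":[0.098,-0.48,0],"twist":-0.023,"gripper":0},{"linear":[0.123,-0.6,0],"twist":-0.029,"gripper":0},{"linear":[0.147,-0.72,0],"twist":-0.035,"gripper":0},{"linear":[0.172,-0.84,0],"twist":-0.041,"gripper":0},{"linear":[0.196,-0.96,0],"twist":-0.046,"gripper":0}]'
python3 -m inch '[{"linear":[0.025,-0.12,0],"twist":-0.006,"gripper":0},{"linear":[0.049,-0.24,0],"twist":-0.012,"gripper":0},{"linear":[0.074,-0.36,0],"twist":-0.017,"gripper":0},{"linear":[0.098,-0.48,0],"twist":-0.023,"gripper":0},{"linear":[0.123,-0.6,0],"twist":-0.029,"gripper":0},{"linear":[0.147,-0.72,0],"twist":-0.035,"gripper":0},{"linear":[0.172,-0.84,0],"twist":-0.041,"gripper":0},{"linear":[0.196,-0.96,0],"twist":-0.046,"gripper":0}]'
python3 -m inch '[{"linear":[0.025,-0.12,0],"twist":-0.006,"gripper":0},{"linear":[0.049,-0.24,0],"twist":-0.012,"gripper":0},{"linear":[0.074,-0.36,0],"twist":-0.017,"gripper":0},{"linear":[0.098,-0.48,0],"twist":-0.023,"gripper":0},{"linear":[0.123,-0.6,0],"twist":-0.029,"gripper":0},{"linear":[0.147,-0.72,0],"twist":-0.035,"gripper":0},{"linear":[0.172,-0.84,0],"twist":-0.041,"gripper":0},{"linear":[0.196,-0.96,0],"twist":-0.046,"gripper":0}]'
python3 -m inch '[{"linear":[0.025,-0.12,0],"twist":-0.006,"gripper":0},{"linear":[0.049,-0.24,0],"twist":-0.012,"gripper":0},{"linear":[0.074,-0.36,0],"twist":-0.017,"gripper":0},{"linear":[0.098,-0.48,0],"twist":-0.023,"gripper":0},{"linear":[0.118,-0.58,0],"twist":-0.028,"gripper":0},{"linear":[0.134,-0.66,0],"twist":-0.032,"gripper":0},{"linear":[0.146,-0.72,0],"twist":-0.036,"gripper":0},{"linear":[0.152,-0.75,0],"twist":-0.038,"gripper":0},{"linear":[0.154,-0.76,0],"twist":-0.038,"gripper":0},{"linear":[0.154,-0.76,0],"twist":-0.038,"gripper":0}]'
python3 - <<'E'
from h import *
s=snap('wrist','w9.png');snap('scene','s9.png')
print(robot.get_obs()['joint_positions'].round(2))
E
```

```text
time: 14.07
tool_pos: [0.5355, 0.1177, 0.2315]
ee_rot: [3.142, 0.0, -3.094]
wrist_force: [0.6, 0.5, -7.3]
width: 0.0196
time: 14.73
tool_pos: [0.5552, 0.022, 0.2315]
ee_rot: [3.141, -0.0, -3.141]
wrist_force: [0.9, 0.4, -7.0]
width: 0.0198
time: 15.4
tool_pos: [0.5748, -0.074, 0.2315]
ee_rot: [3.141, 0.0, 3.094]
wrist_force: [-0.4, 0.2, -6.5]
width: 0.0196
time: 16.07
tool_pos: [0.5944, -0.17, 0.2315]
ee_rot: [3.141, -0.0, 3.046]
wrist_force: [0.1, -1.4, -7.3]
width: 0.0197
time: 16.9
tool_pos: [0.6095, -0.2446, 0.2314]
ee_rot: [3.141, -0.0, 3.007]
wrist_force: [-0.1, 0.5, -7.0]
width: 0.0198
[-0.47  0.33  1.08  0.    1.74 -1.9 ]
```

View pics/w9.png

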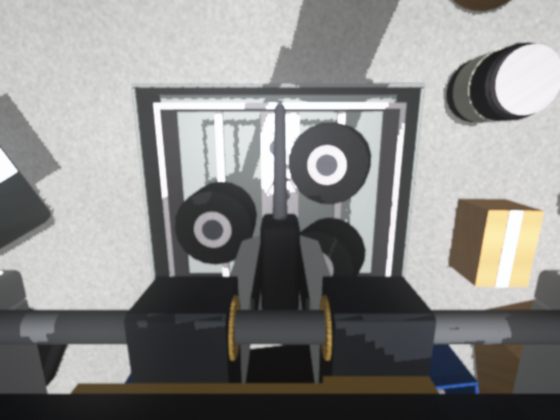

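View pics/s9.png

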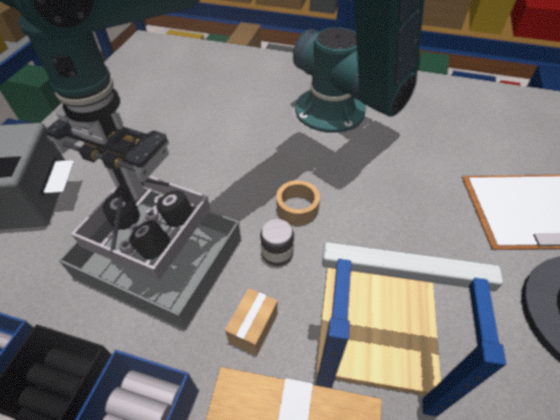

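```bash
python3 -m inch '[{"linear":[0,0,-0.02],"twist":0,"gripper":0},{"linear":[0,0,-0.06],"twist":0,"gripper":0},{"linear":[0,0,-0.12],"twist":0,"gripper":0},{"linear":[0,0,-0.19],"twist":0,"gripper":0},{"linear":[0,0,-0.25],"twist":0,"gripper":0},{"linear":[0,0,-0.28],"twist":0,"gripper":0},{"linear":[0,0,-0.3],"twist":0,"gripper":0},{"linear":[0,0,-0.3],"twist":0,"gripper":0},{"linear":[0,0,-0.3],"twist":0,"gripper":0},{"linear":[0,0,-0.3],"twist":0,"gripper":0}]'
python3 -m inch '[{"linear":[0.016,0.12,0],"twist":0,"gripper":0},{"linear":[-0.016,-0.12,0],"twist":0,"gripper":0},{"linear":[0.016,0.12,0],"twist":0,"gripper":0},{"linear":[-0.016,-0.12,0],"twist":0,"gripper":0},{"linear":[0.016,0.12,0],"twist":0,"gripper":0},{"linear":[0,0,0],"twist":0,"gripper":0},{"linear":[0,0,0],"twist":0,"gripper":0},{"linear":[0,0,0],"twist":0,"gripper":0}]'
python3 - <<'E'
from h import *
s=snap('wrist','w10.png');snap('scene','s10.png')
E
```

```text
time: 17.83
tool_pos: [0.6097, -0.2449, 0.202]
ee_rot: [-3.141, 0.001, 3.006]
wrist_force: [-0.8, -0.2, -7.2]
width: 0.0197
time: 18.5
tool_pos: [0.6098, -0.2444, 0.2022]
ee_rot: [-3.142, 0.001, 3.006]
wrist_force: [-0.1, 0.9, -6.1]
width: 0.0199
```

View pics/w10.png

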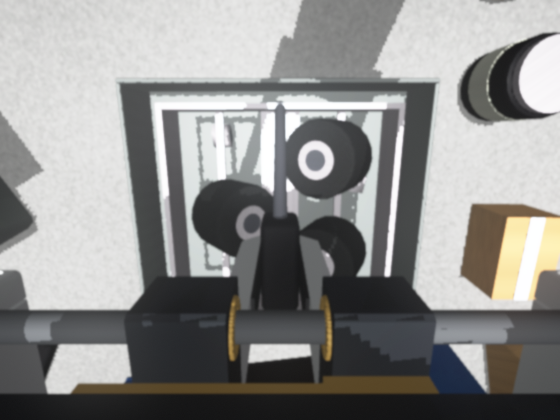

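View pics/s10.png

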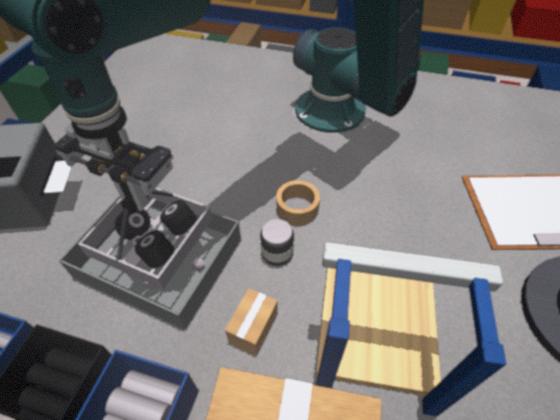

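Run:
```python
from h import *
a=cv2.imread('pics/w10.png')[80:290,110:450];cv2.imwrite('pics/w10c.png',cv2.resize(a,(800,494),interpolation=cv2.INTER_CUBIC))
a=cv2.imread('pics/s10.png')[170:330,50:260];cv2.imwrite('pics/s10c.png',cv2.resize(a,(787,600),interpolation=cv2.INTER_CUBIC))
```

```text
(no output)
```

View pics/w10c.png

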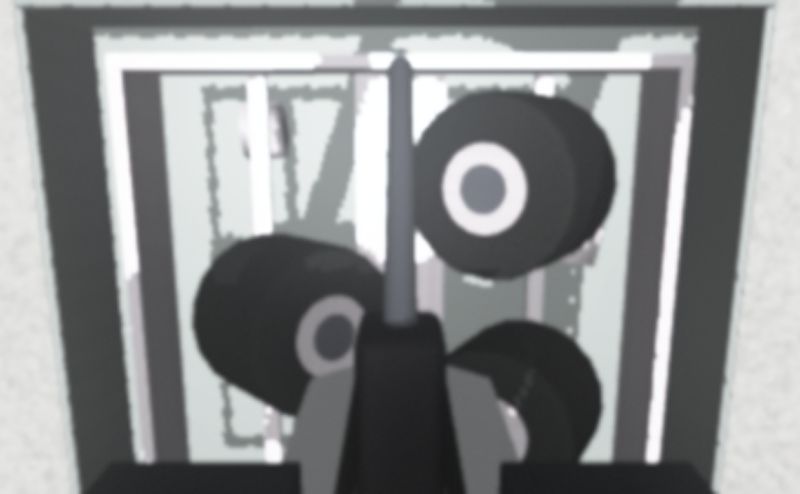

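View pics/s10c.png

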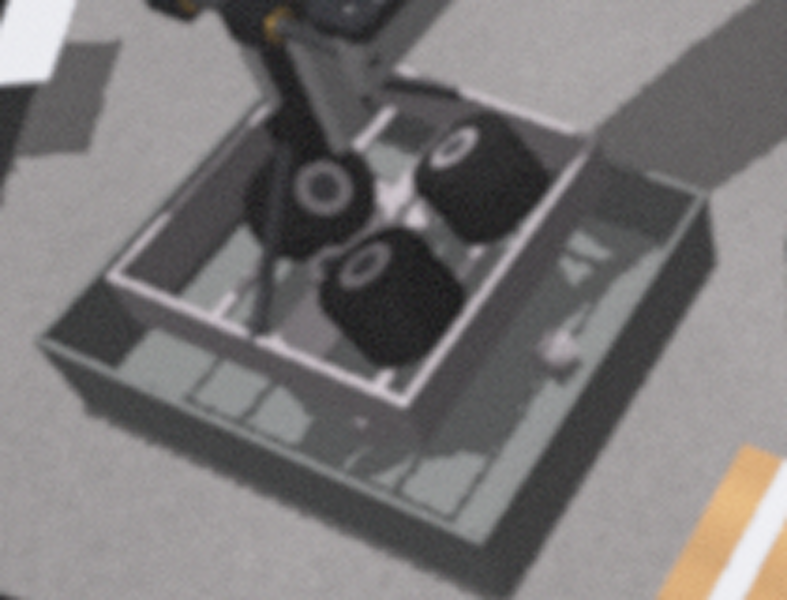

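```bash
python3 -m inch '[{"linear":[0.018,0.13,0],"twist":0,"gripper":0},{"linear":[-0.018,-0.13,0],"twist":0,"gripper":0},{"linear":[0.018,0.13,0],"twist":0,"gripper":0},{"linear":[-0.018,-0.13,0],"twist":0,"gripper":0},{"linear":[0.018,0.13,0],"twist":0,"gripper":0},{"linear":[-0.018,-0.13,0],"twist":0,"gripper":0},{"linear":[0,0,0],"twist":0,"gripper":0},{"linear":[0,0,0],"twist":0,"gripper":0},{"linear":[0,0,0],"twist":0,"gripper":0}]'
cat >> h.py <<'E'
def pair(i):
    s=snap('wrist',f'w{i}.png');t=snap('scene',f's{i}.png')
    a=s['image'][80:290,110:450,::-1];cv2.imwrite(f'pics/w{i}c.png',cv2.resize(a,(800,494),interpolation=cv2.INTER_CUBIC))
    a=t['image'][170:330,50:260,::-1];cv2.imwrite(f'pics/s{i}c.png',cv2.resize(a,(787,600),interpolation=cv2.INTER_CUBIC))
E
python3 -c 'from h import *;pair(11)'
```

```text
time: 19.35
tool_pos: [0.6098, -0.2433, 0.2017]
ee_rot: [3.141, 0.0, 3.008]
wrist_force: [-0.6, -0.1, -5.8]
width: 0.0201
```

View pics/w11c.png

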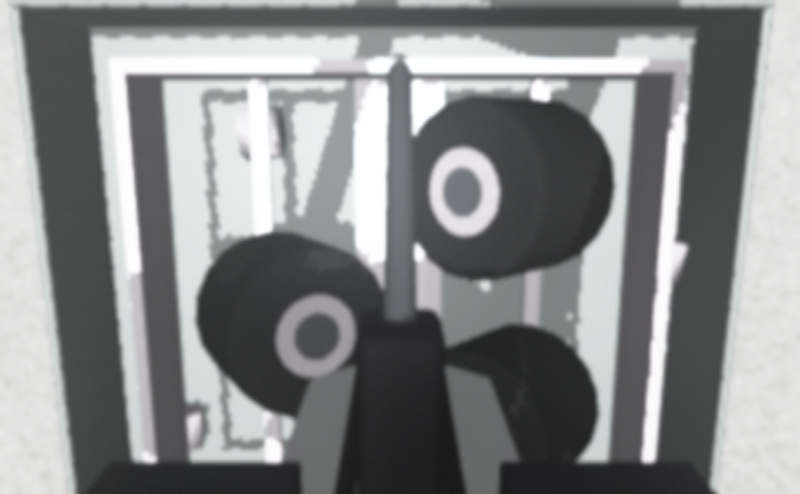

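View pics/s11c.png

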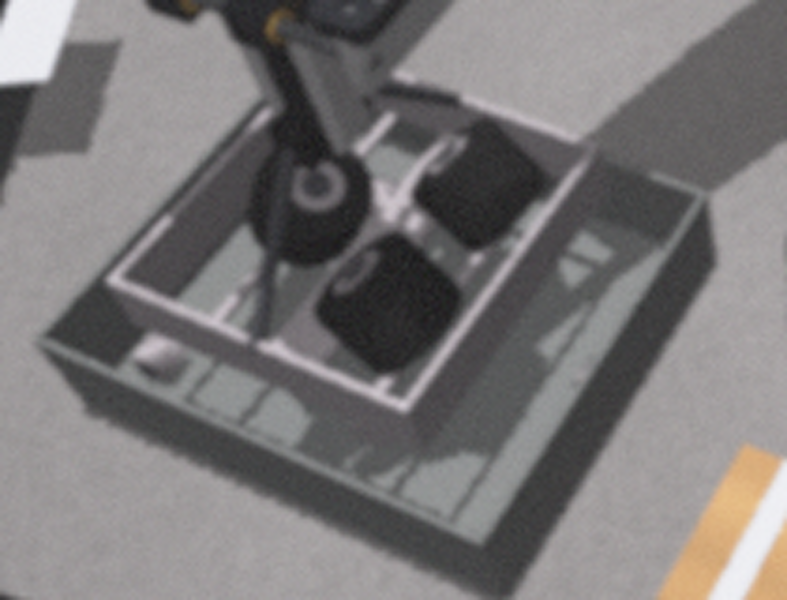

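Run:
```python
from h import *
t=snap('top','t11.png')
a=t['image'][130:270,300:450,::-1];cv2.imwrite('pics/t11c.png',cv2.resize(a,(640,597),interpolation=cv2.INTER_CUBIC))
a=cv2.imread('pics/s11.png')[200:280,100:200];cv2.imwrite('pics/s11d.png',cv2.resize(a,(750,600),interpolation=cv2.INTER_CUBIC))
```

```text
(no output)
```

View pics/t11c.png

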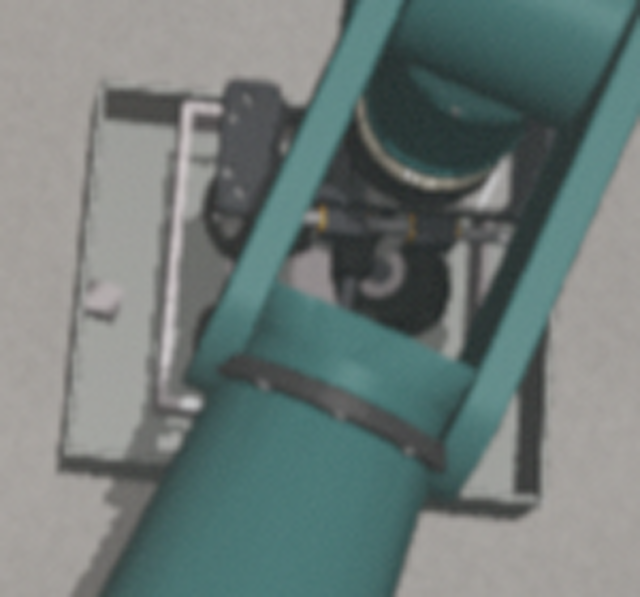

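View pics/s11d.png

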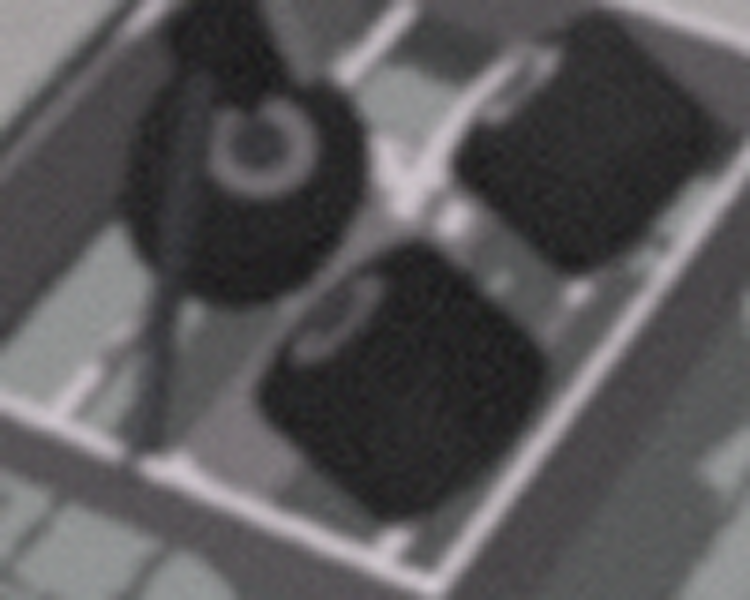

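Run:
```python
from h import *
a=cv2.imread('pics/w11.png')[180:290,180:380];a=cv2.convertScaleAbs(a,alpha=1.3,beta=20);cv2.imwrite('pics/w11d.png',cv2.resize(a,(800,440),interpolation=cv2.INTER_CUBIC))
```

```text
(no output)
```

View pics/w11d.png

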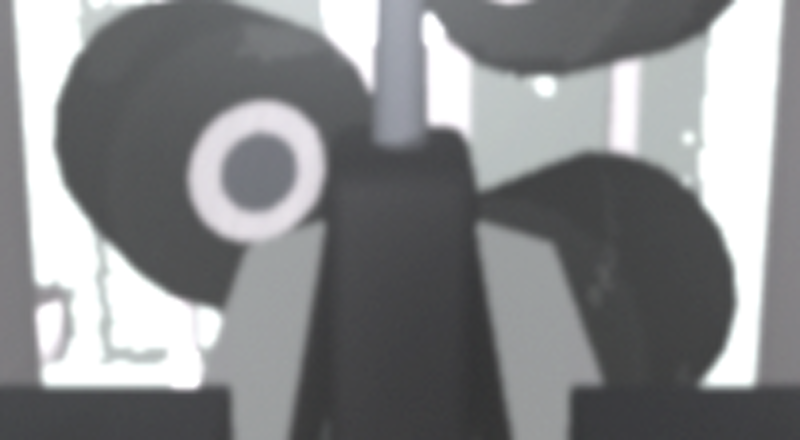

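Run:
```python
from h import *
f=[]
for i in range(24):
    robot.snapshot('wrist'); f.append(robot.get_obs()['wrist_force'][2])
f=np.array(f);print(f.mean(),f.std(),len(set(f)),robot.get_obs()['time'])
```

```text
-5.711603823568784 0.4568074572543149 24 20.7
```

```bash
python3 -m inch '[{"linear":[0,0,0.03],"twist":0,"gripper":0},{"linear":[0,0,0.09],"twist":0,"gripper":0},{"linear":[0,0,0.17],"twist":0,"gripper":0},{"linear":[0,0,0.27],"twist":0,"gripper":0},{"linear":[-0.05,0,0.37],"twist":0,"gripper":0},{"linear":[-0.12,0,0.46],"twist":0,"gripper":0},{"linear":[-0.2,0,0.53],"twist":0,"gripper":0},{"linear":[-0.26,0,0.58],"twist":0,"gripper":0},{"linear":[-0.3,0,0.6],"twist":0,"gripper":0},{"linear":[-0.3,0,0.6],"twist":0,"gripper":0}]'
python3 -c 'from h import *;pair(12)'
```

```text
time: 21.53
tool_pos: [0.5786, -0.245, 0.2629]
ee_rot: [-3.141, 0.001, 3.006]
wrist_force: [0.5, -0.0, -6.1]
width: 0.0198
```

View pics/w12.png

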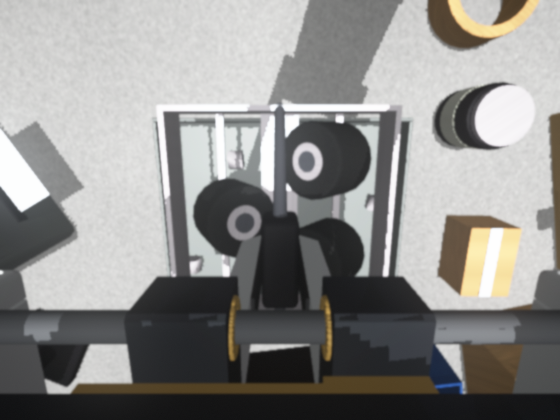

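View pics/s12c.png

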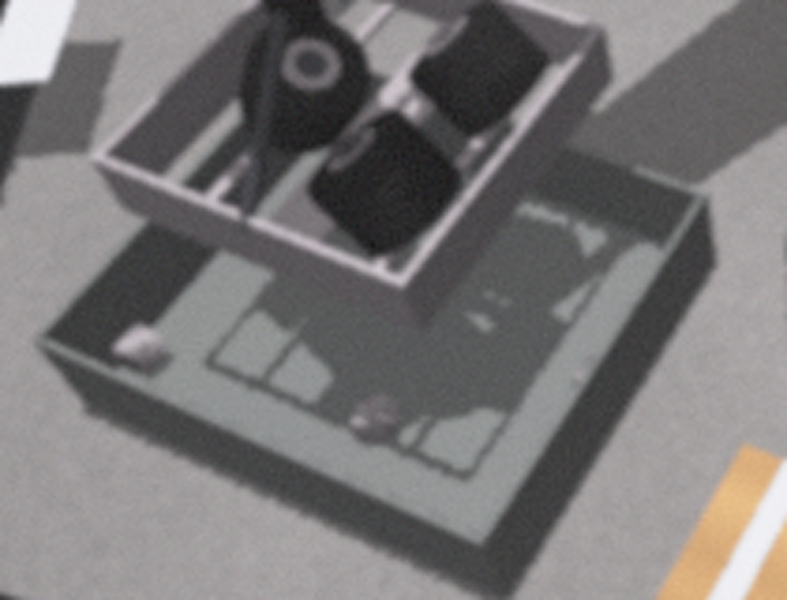

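Run:
```python
from h import *
from scipy.spatial.transform import Rotation as Ro
s=np.load('pics/s12.png.npz');W=cloud(s)
def b(p): 
    d=np.array(p)-[.6095,-.245,0];c,sn=np.cos(-.135),np.sin(-.135);return np.round([c*d[0]+sn*d[1],-sn*d[0]+c*d[1],p[2]],3)
for x,y in((135,340),(375,410),(580,375)):
    u=int(50+x/3.75);v=int(170+y/3.75);print('scene',b(np.nanmedian(W[v-1:v+2,u-1:u+2].reshape(-1,3),0)))
s=np.load('pics/w12.png.npz');H=s['hand_eye'];K=s['mtx'];d=s['depth']
R=Ro.from_euler('xyz',[-3.141,.001,3.006]).as_matrix()
for u,v in((235,160),(192,263),(370,200)):
    z=np.median(d[v-2:v+3,u-2:u+3]);p=H[:3,:3]@[(u-K[0,2])/K[0,0]*z,(v-K[1,2])/K[1,1]*z,z]+H[:3,3]
    print('wrist',b(R@p+[.5786,-.245,.2629]))
s=np.load('pics/t11.png.npz');W=cloud(s);u=int(300+100/4.267);v=int(130+300/4.267);print('top',b(W[v,u]))
```

```text
scene [ 0.078 -0.123  0.028]
scene [0.06  0.026 0.028]
scene [-0.003  0.113  0.022]
wrist [-0.064 -0.061  0.028]
wrist [ 0.074 -0.124  0.026]
wrist [-0.012  0.111  0.022]
top [-0.012  0.125  0.032]
```

```bash
python3 -m inch '[{"linear":[0,0.02,0],"twist":0.001,"gripper":0},{"linear":[-0.009,0.07,0],"twist":0.004,"gripper":0},{"linear":[-0.02,0.15,0],"twist":0.008,"gripper":0},{"linear":[-0.033,0.25,0],"twist":0.013,"gripper":0},{"linear":[-0.048,0.37,0],"twist":0.019,"gripper":0},{"linear":[-0.064,0.49,0],"twist":0.026,"gripper":0},{"linear":[-0.08,0.61,0],"twist":0.032,"gripper":0},{"linear":[-0.096,0.73,0],"twist":0.038,"gripper":0},{"linear":[-0.111,0.85,0],"twist":0.045,"gripper":0},{"linear":[-0.127,0.97,0],"twist":0.051,"gripper":0}]'
python3 -m inch '[{"linear":[-0.016,0.12,0],"twist":0.006,"gripper":0},{"linear":[-0.031,0.24,0],"twist":0.013,"gripper":0},{"linear":[-0.047,0.36,0],"twist":0.019,"gripper":0},{"linear":[-0.063,0.48,0],"twist":0.025,"gripper":0},{"linear":[-0.079,0.6,0],"twist":0.032,"gripper":0},{"linear":[-0.094,0.72,0],"twist":0.038,"gripper":0},{"linear":[-0.11,0.84,0],"twist":0.044,"gripper":0},{"linear":[-0.126,0.96,0],"twist":0.05,"gripper":0}]'
python3 -m inch '[{"linear":[-0.016,0.12,0],"twist":0.006,"gripper":0},{"linear":[-0.031,0.24,0],"twist":0.013,"gripper":0},{"linear":[-0.047,0.36,0],"twist":0.019,"gripper":0},{"linear":[-0.063,0.48,0],"twist":0.025,"gripper":0},{"linear":[-0.079,0.6,0],"twist":0.032,"gripper":0},{"linear":[-0.094,0.72,0],"twist":0.038,"gripper":0},{"linear":[-0.11,0.84,0],"twist":0.044,"gripper":0},{"linear":[-0.126,0.96,0],"twist":0.05,"gripper":0}]'
python3 -m inch '[{"linear":[-0.016,0.12,0],"twist":0.006,"gripper":0},{"linear":[-0.031,0.24,0],"twist":0.013,"gripper":0},{"linear":[-0.047,0.36,0],"twist":0.019,"gripper":0},{"linear":[-0.063,0.48,0],"twist":0.025,"gripper":0},{"linear":[-0.079,0.6,0],"twist":0.032,"gripper":0},{"linear":[-0.094,0.72,0],"twist":0.038,"gripper":0},{"linear":[-0.11,0.84,0],"twist":0.044,"gripper":0},{"linear":[-0.126,0.96,0],"twist":0.05,"gripper":0}]'
python3 -m inch '[{"linear":[-0.016,0.12,0],"twist":0.006,"gripper":0},{"linear":[-0.031,0.24,0],"twist":0.013,"gripper":0},{"linear":[-0.047,0.36,0],"twist":0.019,"gripper":0},{"linear":[-0.063,0.48,0],"twist":0.025,"gripper":0},{"linear":[-0.075,0.57,0],"twist":0.03,"gripper":0},{"linear":[-0.084,0.64,0],"twist":0.034,"gripper":0},{"linear":[-0.09,0.69,0],"twist":0.036,"gripper":0},{"linear":[-0.093,0.71,0],"twist":0.038,"gripper":0},{"linear":[-0.094,0.72,0],"twist":0.038,"gripper":0},{"linear":[-0.094,0.72,0],"twist":0.038,"gripper":0}]'
python3 -c 'from h import *;pair(13)'
```

```text
time: 22.47
tool_pos: [0.5666, -0.1462, 0.2617]
ee_rot: [3.141, 0.0, 3.061]
wrist_force: [0.2, 0.2, -4.9]
width: 0.0199
time: 23.13
tool_pos: [0.554, -0.0506, 0.2615]
ee_rot: [3.141, -0.0, 3.113]
wrist_force: [-0.3, 1.0, -4.6]
width: 0.0197
time: 23.8
tool_pos: [0.5414, 0.0454, 0.2615]
ee_rot: [3.142, 0.0, -3.118]
wrist_force: [-0.1, 0.4, -6.0]
width: 0.0199
time: 24.47
tool_pos: [0.5288, 0.1414, 0.2615]
ee_rot: [3.142, -0.0, -3.066]
wrist_force: [0.4, 0.0, -5.0]
width: 0.0198
time: 25.3
tool_pos: [0.5197, 0.2121, 0.2615]
ee_rot: [-3.141, -0.0, -3.027]
wrist_force: [0.9, -0.4, -5.8]
width: 0.0197
```

View pics/w13.png

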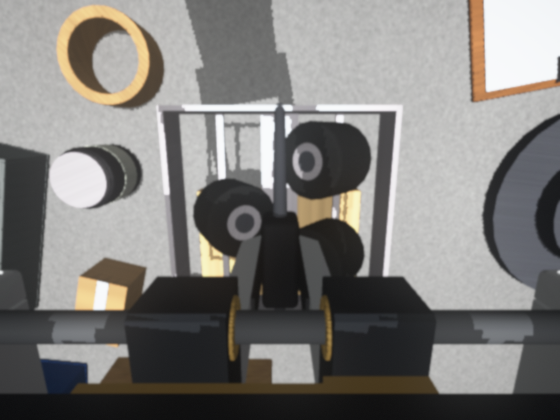

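View pics/s13.png

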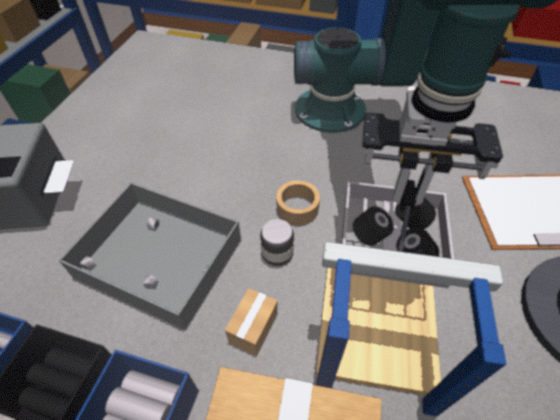

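```bash
python3 -m inch '[{"linear":[0,0,-0.03],"twist":0,"gripper":0},{"linear":[0,0,-0.09],"twist":0,"gripper":0},{"linear":[0,0,-0.19],"twist":0,"gripper":0},{"linear":[0,0,-0.32],"twist":0,"gripper":0},{"linear":[0,0,-0.46],"twist":0,"gripper":0},{"linear":[0,0,-0.6],"twist":0,"gripper":0},{"linear":[0,0,-0.74],"twist":0,"gripper":0},{"linear":[0,0,-0.86],"twist":0,"gripper":0},{"linear":[0,0,-0.94],"twist":0,"gripper":0},{"linear":[0,0,-0.97],"twist":0,"gripper":0}]'
python3 -m inch '[{"linear":[0.02,0,0],"twist":0,"gripper":0},{"linear":[0.07,0.008,0],"twist":0,"gripper":0},{"linear":[0.15,0.018,0],"twist":0,"gripper":0},{"linear":[0.25,0.03,0],"twist":0,"gripper":0},{"linear":[0.36,0.042,0],"twist":0,"gripper":0},{"linear":[0.46,0.054,0],"twist":0,"gripper":0},{"linear":[0.55,0.065,0],"twist":0,"gripper":0},{"linear":[0.61,0.072,0],"twist":0,"gripper":0},{"linear":[0.64,0.076,0],"twist":0,"gripper":0},{"linear":[0.64,0.076,0],"twist":0,"gripper":0}]'
python3 -m inch '[{"linear":[0,0,0],"twist":0,"gripper":0},{"linear":[0,0,0],"twist":0,"gripper":0}]'
python3 -c 'from h import *;pair(14)'
```

```text
time: 26.23
tool_pos: [0.5185, 0.2118, 0.162]
ee_rot: [-3.141, -0.004, -3.027]
wrist_force: [-0.6, 0.6, -6.2]
width: 0.0196
time: 27.07
tool_pos: [0.5844, 0.2198, 0.1643]
ee_rot: [3.142, 0.0, -3.027]
wrist_force: [-0.4, 0.3, -5.7]
width: 0.02
time: 27.23
tool_pos: [0.5832, 0.2198, 0.1645]
ee_rot: [3.141, -0.001, -3.026]
wrist_force: [-0.1, 0.1, -5.5]
width: 0.0198
```

View pics/w14.png

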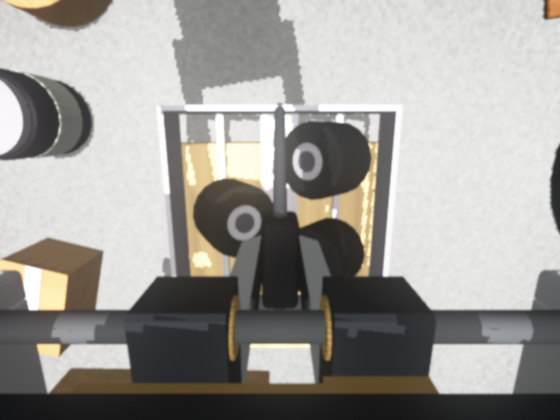

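View pics/s14.png

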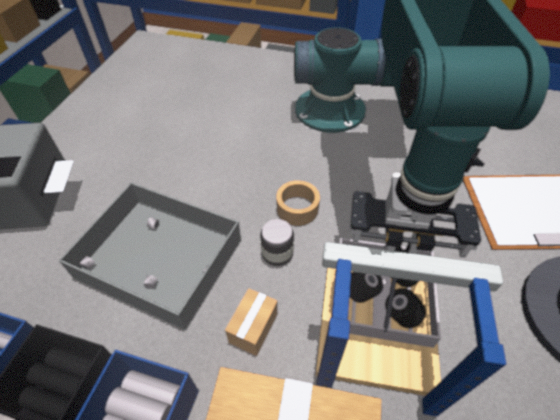

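```bash
python3 -m inch '[{"linear":[0,0,-0.015],"twist":0,"gripper":0},{"linear":[0,0,-0.035],"twist":0,"gripper":0},{"linear":[0,0,-0.055],"twist":0,"gripper":0},{"linear":[0,0,-0.075],"twist":0,"gripper":0},{"linear":[0,0,-0.095],"twist":0,"gripper":0},{"linear":[0,0,-0.11],"twist":0,"gripper":0},{"linear":[0,0,-0.12],"twist":0,"gripper":0},{"linear":[0,0,-0.12],"twist":0,"gripper":0}]'
python3 -m inch '[{"linear":[0,0,-0.015],"twist":0,"gripper":0},{"linear":[0,0,-0.03],"twist":0,"gripper":0},{"linear":[0,0,-0.045],"twist":0,"gripper":0},{"linear":[0,0,-0.06],"twist":0,"gripper":0},{"linear":[0,0,-0.07],"twist":0,"gripper":0},{"linear":[0,0,-0.075],"twist":0,"gripper":0},{"linear":[0,0,-0.075],"twist":0,"gripper":0}]'
python3 -c 'from h import *;pair(15)'
```

```text
time: 28.0
tool_pos: [0.5834, 0.2197, 0.1518]
ee_rot: [-3.141, -0.001, -3.027]
wrist_force: [-1.2, 0.7, -5.9]
width: 0.02
time: 28.58
tool_pos: [0.5853, 0.2197, 0.1489]
ee_rot: [3.142, 0.006, -3.027]
wrist_force: [0.1, -1.9, 6.3]
width: 0.0198
```

View pics/w15.png

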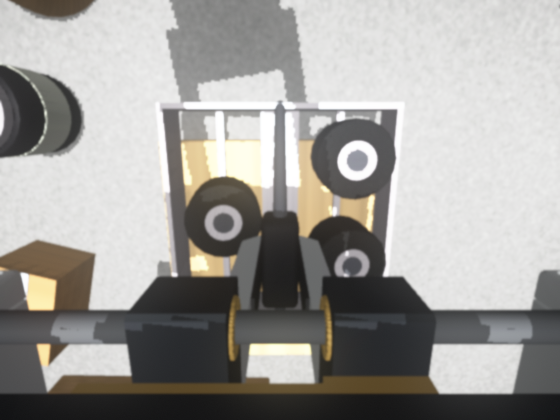

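```bash
cat >> h.py <<'E'
def wcloud(s,o):
    from scipy.spatial.transform import Rotation as Ro
    H=s['hand_eye'];d=s['depth'];K=s['mtx'];v,u=np.mgrid[:420,:560]
    P=np.stack([(u-K[0,2])/K[0,0]*d,(v-K[1,2])/K[1,1]*d,d],-1)@H[:3,:3].T+H[:3,3]
    return P@Ro.from_euler('xyz',o['ee_rot']).as_matrix().T+o['tool_pos']
E
python3 - <<'E'
from h import *
o=robot.get_obs();s=np.load('pics/w15.png.npz');W=wcloud(s,o)
for u in (180,220,260,300,340,380): print('wall',u,W[103:110,u,2].round(3))
for v,u in((159,357),(221,223),(264,352),(40,220),(160,260),(240,281)): print(v,u,W[v,u].round(3))
s=np.load('pics/w6.png.npz');o['tool_pos']=np.array([.5655,.2215,.1434]);o['ee_rot']=np.array([3.142,-.001,-3.043]);W=wcloud(s,o)
for u in (180,220,260,300,340,380): print('ref',u,W[103:110,u,2].round(3))
for v,u in((163,337),(230,213),(264,345),(240,281)): print(v,u,W[v,u].round(3))
E
```

```text
wall 180 [0.066 0.066 0.065 0.306 0.065 0.066 0.06 ]
wall 220 [0.066 0.065 0.065 0.066 0.065 0.066 0.059]
wall 260 [0.066 0.065 0.065 0.066 0.065 0.065 0.059]
wall 300 [0.065 0.067 0.065 0.066 0.066 0.065 0.058]
wall 340 [0.065 0.065 0.065 0.066 0.065 0.065 0.058]
wall 380 [0.066 0.065 0.064 0.065 0.065 0.065 0.057]
159 357 [0.53  0.267 0.077]
221 223 [0.587 0.175 0.077]
264 352 [0.611 0.278 0.077]
40 220 [0.447 0.149 0.001]
160 260 [0.544 0.196 0.026]
240 281 [0.57  0.217 0.153]
ref 180 [0.002 0.065 0.066 0.065 0.066 0.066 0.066]
ref 220 [0.066 0.065 0.065 0.066 0.066 0.065 0.064]
ref 260 [0.065 0.065 0.066 0.064 0.066 0.066 0.062]
ref 300 [0.065 0.065 0.065 0.066 0.066 0.065 0.06 ]
ref 340 [0.065 0.066 0.065 0.066 0.065 0.066 0.059]
ref 380 [0.065 0.066 0.066 0.066 0.066 0.066 0.058]
163 337 [0.514 0.255 0.077]
230 213 [0.572 0.171 0.078]
264 345 [0.553 0.25  0.163]
240 281 [0.547 0.219 0.155]
```

View pics/s15.png

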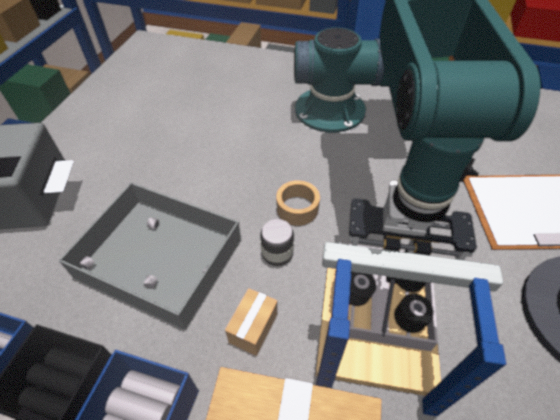

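```bash
python3 -m inch '[{"linear":[0,0,0.02],"twist":0,"gripper":0},{"linear":[0,0,0.04],"twist":0,"gripper":0.15},{"linear":[0,0,0.04],"twist":0,"gripper":0.25},{"linear":[0,0,0.04],"twist":0,"gripper":0.35},{"linear":[0,0,0.04],"twist":0,"gripper":0.5},{"linear":[0,0,0.04],"twist":0,"gripper":0.5},{"linear":[0,0,0.04],"twist":0,"gripper":0.5}]'
python3 -m inch '[{"linear":[-0.1,-0.012,0],"twist":0,"gripper":0.5},{"linear":[-0.25,-0.03,0],"twist":0,"gripper":0.5},{"linear":[-0.4,-0.047,0],"twist":0,"gripper":0.5},{"linear":[-0.5,-0.058,0],"twist":0,"gripper":0.5},{"linear":[-0.54,-0.063,0],"twist":0,"gripper":0.5},{"linear":[-0.54,-0.063,-0.1],"twist":0,"gripper":0.5},{"linear":[-0.54,-0.063,-0.25],"twist":0,"gripper":0.5},{"linear":[-0.54,-0.063,-0.36],"twist":0,"gripper":0.5},{"linear":[-0.54,-0.063,-0.37],"twist":0,"gripper":0.5},{"linear":[-0.54,-0.063,-0.37],"twist":0,"gripper":0.5}]'
python3 - <<'E'
from h import *
o=robot.get_obs();pair(16);s=np.load('pics/w16.png.npz');W=wcloud(s,o)
for u in(180,220,260,300,340,380):
    k=np.where(abs(W[:,u,2]-.065)<.004)[0]; k=k[k<240]; print(u,W[k,u].min(0).round(3) if len(k) else '')
E
```

```text
time: 29.27
tool_pos: [0.5837, 0.22, 0.1491]
ee_rot: [3.141, 0.0, -3.026]
wrist_force: [0.3, -0.8, 0.2]
width: 0.0455
time: 30.1
tool_pos: [0.5291, 0.2133, 0.1103]
ee_rot: [-3.141, -0.003, -3.027]
wrist_force: [-0.7, -0.4, -0.4]
width: 0.0476
180 [0.502 0.142 0.061]
220 [0.499 0.169 0.064]
260 [0.496 0.195 0.064]
300 [0.493 0.221 0.064]
340 [0.49  0.247 0.064]
380 [0.487 0.272 0.064]
```

View pics/w16.png

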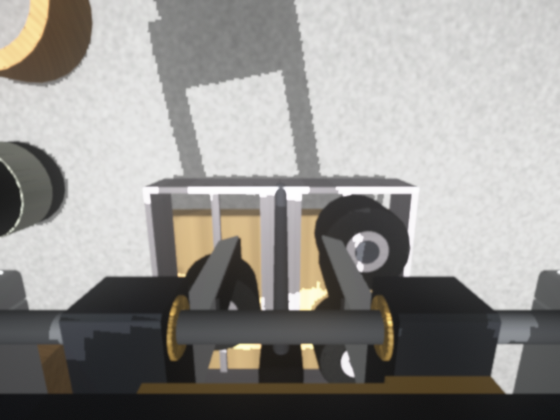

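View pics/s16.png

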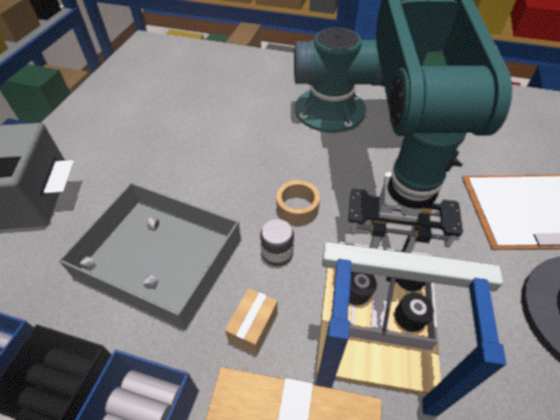

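```bash
python3 -m inch '[{"linear":[0,0,0.02],"twist":0,"gripper":0.3},{"linear":[0,0,0.02],"twist":0,"gripper":0.2},{"linear":[0,0,0.02],"twist":0,"gripper":0.12},{"linear":[0,0,0.02],"twist":0,"gripper":0.1},{"linear":[0,0,0.02],"twist":0,"gripper":0.08},{"linear":[0,0,0.02],"twist":0,"gripper":0},{"linear":[0,0,0.02],"twist":0,"gripper":0},{"linear":[0,0,0.02],"twist":0,"gripper":0}]'
python3 -m inch '[{"linear":[0.02,0,0.0],"twist":0,"gripper":0},{"linear":[0.07,0.008,0],"twist":0,"gripper":0},{"linear":[0.14,0.016,0],"twist":0,"gripper":0},{"linear":[0.22,0.026,0],"twist":0,"gripper":0},{"linear":[0.3,0.035,0],"twist":0,"gripper":0},{"linear":[0.37,0.044,0],"twist":0,"gripper":0},{"linear":[0.43,0.051,0],"twist":0,"gripper":0},{"linear":[0.48,0.057,0],"twist":0,"gripper":0},{"linear":[0.51,0.06,0],"twist":0,"gripper":0},{"linear":[0.51,0.06,0],"twist":0,"gripper":0}]'
python3 - <<'E'
from h import *
o=robot.get_obs();pair(17);s=np.load('pics/w17.png.npz');W=wcloud(s,o)
for u in(180,220,260,300,340,380):
    k=np.where(abs(W[:,u,2]-.065)<.004)[0]; k=k[k<240]; print(u,W[k,u].min(0).round(3) if len(k) else '')
E
```

```text
time: 30.87
tool_pos: [0.5296, 0.2136, 0.1141]
ee_rot: [3.141, 0.0, -3.026]
wrist_force: [-0.4, -0.2, 1.2]
width: 0.0071
time: 31.7
tool_pos: [0.5805, 0.2195, 0.1141]
ee_rot: [3.142, -0.001, -3.027]
wrist_force: [-3.1, -0.3, 3.8]
width: 0.0071
180 [0.553 0.148 0.064]
220 [0.55  0.174 0.061]
260 [0.547 0.201 0.064]
300 [0.544 0.227 0.065]
340 [0.541 0.253 0.063]
380 [0.538 0.28  0.064]
```

View pics/s17.png

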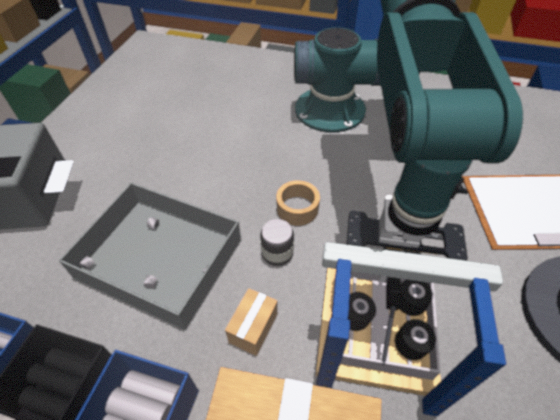

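```bash
python3 -m inch '[{"linear":[0,0,0],"twist":0,"gripper":0.1},{"linear":[0,0,0],"twist":0,"gripper":0.2},{"linear":[0,0,0],"twist":0,"gripper":0.4},{"linear":[0,0,0],"twist":0,"gripper":0.4},{"linear":[0,0,0],"twist":0,"gripper":0.4},{"linear":[-0.15,-0.018,0.02],"twist":0,"gripper":0.4},{"linear":[-0.4,-0.047,0.05],"twist":0,"gripper":0.4},{"linear":[-0.7,-0.08,0.1],"twist":0,"gripper":0.4},{"linear":[-1,-0.117,0.2],"twist":0,"gripper":0.4}]'
python3 -m inch '[{"linear":[-0.3,-0.1,0.2],"twist":0,"gripper":0.4},{"linear":[-0.6,-0.3,0.5],"twist":0,"gripper":0.4},{"linear":[-0.8,-0.6,0.8],"twist":0,"gripper":0.4},{"linear":[-1,-0.9,1],"twist":0,"gripper":0.4},{"linear":[-1,-1,1],"twist":0,"gripper":0.4},{"linear":[-1,-1,1],"twist":0,"gripper":0.4}]'
python3 - <<'E'
from h import *
pair(18);snap('top','t18.png')
s=np.load('pics/s18.png.npz');W=cloud(s);z=W[...,2];im=s['image'].astype(int)
k=(z>.149)&(z<.158)&(W[...,0]>.59)&(W[...,0]<.68)&(W[...,1]>.2)&(W[...,1]<.26)&(im.max(-1)<110)
print(k.sum(),cv2.minAreaRect(W[k][:,:2].astype(np.float32)))
E
```

```text
time: 32.55
tool_pos: [0.4791, 0.2074, 0.1326]
ee_rot: [-3.141, -0.003, -3.027]
wrist_force: [0.5, 0.3, 0.6]
width: 0.0376
time: 33.05
tool_pos: [0.3809, 0.1059, 0.2373]
ee_rot: [-3.141, 0.008, -3.03]
wrist_force: [0.4, 0.2, -0.2]
width: 0.0372
337 ((0.6342452764511108, 0.22631433606147766), (0.048198286443948746, 0.020618315786123276), 7.386971473693848)
```

View pics/s18.png

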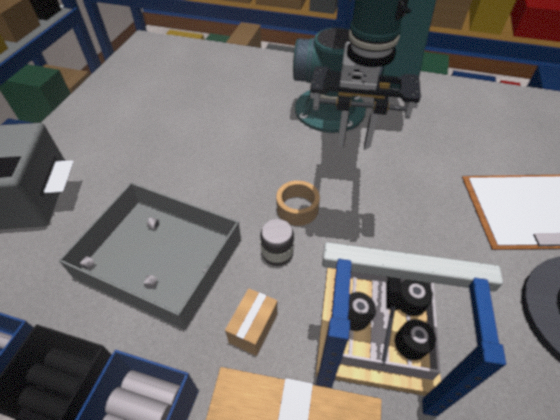

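View pics/t18.png

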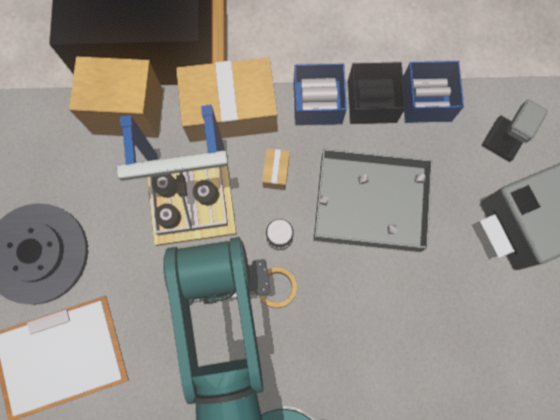

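```bash
python3 -c 'from bench import robot;print(robot.close_job())'
```

```text
the job is handed in; nothing more can be done
None
```

The job is done and handed in. All four nuts are in the bin, the three bushings are in the sieve, and the sieve stands on the middle of its board. No verdict was reported back.

**How I did it:** The moves allow no leaning of the tool, so I could not reach the grip under the lamp as the text suggests.
- **Out:** I pinched the near strut, slid the sieve about 67 mm out along the board, then took it by the grip. I carried it level to the bin and shook it along y in two short bursts.
- **Back:** I set the sieve down about 50 mm short of centre, then slid it home by the same strut and let go. The run took about 33 s of the 64 s.

**Last checks:**
- **Nuts:** The top view shows all four in the bin. I had also measured them at four separate points inside it, and the load had fallen from about 7.0 N to 5.7 N.
- **Sieve:** Its grip measured at (0.634, 0.226), against a board centre of about (0.633, 0.2255). It is turned about 0.01 rad from the board. The front wall top was at about 65 mm, so it sits flat.
- **Bystanders:** The filter, carton and tape look unmoved in the pictures; I did not re-measure them.

**What did not go to plan:**
- **Bushings:** They tipped inward into the slots during shaking, and stood upright again when the sieve was set down.
- **Grip:** It slipped about 5 mm in the jaws at the fixed 30 N. The set-down therefore pressed with about 6 N more than planned, well below the 80 N limit.

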